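Pack the stacked tins into their gift boxes

ROBOT

A 6-joint arm with a two-finger parallel gripper is mounted at the origin on the work surface. World frame = base frame: x ahead of the robot, y to its left, z up, the work surface at z = 0. Lengths are in m, angles in rad, forces in N, time in s.
With the tool pointing down it reaches from about 0.325 to 0.775 m from the base axis. Payload 5.5 kg.
Tool frame: the origin (TCP) lies on the centre line of the jaws, within the pads' length; the fingertips stand 25 mm ahead of it and the grasp point (between the pads) lies 6 mm ahead of it; z points along the fingers, y is the direction in which the jaws open and shut (so a half turn about z gives the same grasp; the last joint's range is limited). The gripper opens to 88 mm and grips with 3 to 60 N. Pads are 20 mm wide; open, the fingers measure 115 mm over their backs; the gripper's body (75 mm by 178 mm) begins 61 mm behind the grasp point.
Start: joints at [1.209, 0.091, 1.231, -0, 1.82, -0.057], TCP at [0.18, 0.572, 0.248] pointing down, gripper open.
Joint ranges: [-2.87, 2.87], [-0.86, 2.18], [0.17, 2.46], [-1.51, 4.65], [0.06, 2.69], [-2.65, 2.65]. Speed limits (rad/s): [2.57, 2.57, 3.01, 3.14, 3.14, 3.14].

INTERFACE

Orientations are given as a unit quaternion [x, y, z, w].
In Python, from plant import arm, imaging gives the robot as it stands.
- The arm moves only by the shell command python3 -m handwheel 'ROWS' [FORCE]. ROWS is JSON, a list of rows, each an object with "delta_pos": the shift along the tool's x, y, z in units of 0.3 m (1.0 is 0.3 m), a list of three; "delta_rot": the turn, a rotation vector about the tool's x, y, z in units of 120 degrees (1.0 is 120 degrees), a list of three; "jaw": the closure, from -1 (fully open) to 1 (shut), so that 0 is half open. In form: [{"delta_pos": [x, y, z], "delta_rot": [ax, ay, az], "jaw": jaw}, ...]. A call has 1 to 20 rows; each row shifts and turns the commanded pose from where the row before left it, along the tool's axes as they then stand; what a row does not reach is not made up. A row lasts 1/10 s, in which the tool goes at most 50 mm and 8.59 degrees, less where a joint would pass 70% of its speed; a pose out of reach is approached as far as the arm can. A call with a number of a shift or a turn outside -1 to 1 is refused whole. A call with a gripper value outside its range is refused whole. The fingers move at their own pace and stop on an object; FORCE is the grip in N (left out, the last holds). Time passes only in rows, so rows that do not move let the fingers close. It gives the time, the measured TCP pose, the force and the opening at its end, in the units of the state.
- arm.state(): the state, without advancing time (a new reading comes with each control period).
- imaging.grab_frame(name): name is "scene" or "top" or "wrist"; returns a dict with "frame" (400x640x3 uint8, red, green, blue), "K" (3x3 intrinsics, pixels), "eye" and "rotation" of the camera in the world; the wrist camera has in their place "T_tool_cam" (4x4, takes a point from camera to tool coordinates, whose origin is the TCP and whose axes are the flange's). Camera axes: x right, y down, z forward; pixel columns grow to the right and rows downward; lengths in m; the calibration is good to about 2 mm. A picture is of the moment at which its call begins: read the wrist's pose just before it. There is no depth.
- arm.sign_off(): hands the job in, once; it reports no verdict.
The state is a dict: "time": time; "q": joint angles; "dq": joint speeds; "joint_efforts": joint torques, N m; "eef_pos": TCP position; "tcp_rot": TCP orientation; "contact_force": force on the tool from outside, world axes, zero at the start; "moment": the same for the moment, N m; "gripper_width": opening from 0.0 (shut) to 1.0 (fully open).
Only numpy, scipy, OpenCV 4.12 (cv2) and the standard library are available. Lean on these libraries where they do the work, as an engineer would, in place of code of your own. Each camera call takes 0.05 s, during which the arm holds its last target.

TASK

Take the stack of four filled tins apart from the top down and put each tin straight into the open gift-box base made for its shape and size: the round caddy into the round one, then the square tin, the medium tin and last the long tin. Keep the tins upright and set them down gently, each sitting flat on the floor of its box, released; leave the tape roll and the spray bottle alone.

Things in the scene. Friction and masses are not known exactly. Their poses are not given: they have to be found in the camera images.
- caddy_mid (a point): Point at the centre (half-way up) of the round tea caddy: a closed tinplate cylinder, diameter 44, height 70, upright, z up, about 110 g. It stands on top of the stack of four tins. Sizes in mm.
- tin_square_mid (a point): Point at the centre (half-way up) of the square tin: closed tinplate tin 58 x 58, height 54; third from the bottom of the stack, under the caddy. x and y axes are square to its sides, z up. About 140 g; plain upright sides, the lid does not come off. Sizes in mm.
- tin_medium_mid (a point): Point at the centre (half-way up) of the medium oblong tin: closed tinplate tin 106 long, 64 wide, 50 high, second from the bottom of the stack; its x axis runs along the length, y across the width, z up. Closed and filled, about 190 g; the sides are plain upright walls that can be gripped anywhere, the lid does not come off. Sizes in mm.
- tin_long_mid (a point): Point at the centre (half-way up) of the long oblong tin: closed tinplate tin 152 long, 68 wide, 50 high, the bottom of the stack, standing on the bench; its x axis runs along the length, y across the width, z up. Closed and filled, about 260 g; the sides are plain upright walls that can be gripped anywhere, the lid does not come off. Sizes in mm.
- box_round: Round open gift-box base of kraft board, lined white: inside diameter 62, outside 68, wall height 24 overall, floor 3 thick. Loose, about 100 g. Origin at the centre of its underside; z up. Sizes in mm.
- box_square: Square open gift-box base of kraft board, lined white: inside 76 x 76, walls and floor 3 thick, 24 high overall. Loose, about 120 g. Origin at the centre of its underside; z up. x and y axes are square to its sides. Sizes in mm.
- box_medium: Medium oblong open gift-box base of kraft board, lined white: inside 124 long (its x axis) by 82 wide (y), walls and floor 3 thick, 24 high overall. Loose, about 140 g. Origin at the centre of its underside; z up. Sizes in mm.
- box_long: Long oblong open gift-box base of kraft board, lined white: inside 170 long (its x axis) by 86 wide (y), walls and floor 3 thick, 24 high overall. Loose, about 160 g. Origin at the centre of its underside; z up. Sizes in mm.
- tape_roll: Bystander: roll of brown packing tape lying flat, diameter 104, 48 high, on the far side of the bench. Origin at the centre of its underside; z up. Sizes in mm.
- spray_bottle: Bystander: white sanitiser spray bottle with grey trigger head, diameter 71, 187 high overall, towards the left edge of the bench. Origin at the centre of its underside; z up. Sizes in mm.
Things that resemble listed ones, but are neither listed nor needed, are in the scene too. Leave any orange look-alike of the part that bears caddy_mid alone.

How it is judged:
On the way, in this order (a step that is already met when the one before it is completed fails the run):
1. the round caddy stands in the round box base, let go (x of caddy_mid in the frame of box_round between -0.012 and 0.012 m and y of caddy_mid in the frame of box_round between -0.012 and 0.012 m and z of caddy_mid in the frame of box_round between 0.034 and 0.041 m and angle between caddy_mid's own z axis and vertical below 0.08 rad and angle between box_round's own z axis and vertical below 0.05 rad and contact force between the fingers and caddy below 0.1 N), for 0.2 s.
2. the square tin stands in the square box base, let go (x of tin_square_mid in the frame of box_square between -0.012 and 0.012 m and y of tin_square_mid in the frame of box_square between -0.012 and 0.012 m and z of tin_square_mid in the frame of box_square between 0.026 and 0.033 m and angle between tin_square_mid's own z axis and vertical below 0.08 rad and angle between box_square's own z axis and vertical below 0.05 rad and contact force between the fingers and tin_square below 0.1 N), for 0.2 s.
3. the medium tin lies in the medium box base, let go (x of tin_medium_mid in the frame of box_medium between -0.012 and 0.012 m and y of tin_medium_mid in the frame of box_medium between -0.012 and 0.012 m and z of tin_medium_mid in the frame of box_medium between 0.024 and 0.031 m and angle between tin_medium_mid's own z axis and vertical below 0.08 rad and angle between box_medium's own z axis and vertical below 0.05 rad and contact force between the fingers and tin_medium below 0.1 N), for 0.2 s.
4. the long tin lies in the long box base, let go (x of tin_long_mid in the frame of box_long between -0.012 and 0.012 m and y of tin_long_mid in the frame of box_long between -0.012 and 0.012 m and z of tin_long_mid in the frame of box_long between 0.024 and 0.031 m and angle between tin_long_mid's own z axis and vertical below 0.08 rad and angle between box_long's own z axis and vertical below 0.05 rad and contact force between the fingers and tin_long below 0.1 N), for 0.2 s.
At the end, for the whole second after the job is handed in: Each tin sits in its own box base (round, square, medium, long), flat on the floor: centre within 12 mm of the box centre each way, height -4 to +3 mm, tilt under 0.08 rad (box 0.05), let go and at rest; boxes flat on the bench (all of step 1 and all of step 2 and all of step 3 and all of step 4 and linear speed of each of caddy, tin_square, tin_medium, tin_long below 0.01 m/s and height (world z) of each of box_round, box_square, box_medium, box_long below 0.003 m); the robot touches nothing.
It fails at once if the tape roll is pushed away or knocked over (distance of tape_roll from where it was at the start of the episode above 0.025 m or angle between tape_roll's own z axis and vertical above 0.35 rad).
It fails at once if the spray bottle is pushed away or knocked over (distance of spray_bottle from where it was at the start of the episode above 0.025 m or angle between spray_bottle's own z axis and vertical above 0.35 rad).
It fails at once if a tin is tipped over (more than 30 degrees) (angle between any of caddy_mid, tin_square_mid, tin_medium_mid, tin_long_mid's own z axis and vertical above 0.52 rad).
It fails at once if a tin is let fall (over 0.5 m/s without the fingers on it: a drop of more than 12 mm) ((linear speed of caddy above 0.5 m/s and contact force between the fingers and caddy below 0.1 N) or (linear speed of tin_square above 0.5 m/s and contact force between the fingers and tin_square below 0.1 N) or (linear speed of tin_medium above 0.5 m/s and contact force between the fingers and tin_medium below 0.1 N) or (linear speed of tin_long above 0.5 m/s and contact force between the fingers and tin_long below 0.1 N)).
It fails at once if a held tin is rammed into its box (over 40 N) ((contact force between caddy and box_round above 40 N and contact force between the fingers and caddy above 1 N) or (contact force between tin_square and box_square above 40 N and contact force between the fingers and tin_square above 1 N) or (contact force between tin_medium and box_medium above 40 N and contact force between the fingers and tin_medium above 1 N) or (contact force between tin_long and box_long above 40 N and contact force between the fingers and tin_long above 1 N)).
It also fails if it takes over 128 s, if anything falls off the work surface, if the arm or the gripper's body presses on something with over 40 N, if the wrist force passes 120 N, or if a joint passes its speed limit or range.

## Working session

There is one attempt and no reset: what is moved stays moved. The work goes in short steps, Python scripts to look and compute and a shell command to move; the robot and the scene stay as the last step left them, time stands still between calls to the robot, and variables do not carry over. Pictures are saved under pics/ and viewed, and the job is handed in when it is done.

```bash
ls; mkdir -p pics; python3 - <<'E'
from plant import arm, imaging
import cv2
s=arm.state(); print(s)
for n in("scene","top","wrist"):
    f=imaging.grab_frame(n); cv2.imwrite(f"pics/{n}0.png",f["frame"][:,:,::-1]); print(n,{k:v for k,v in f.items() if k!="frame"})
E
```

```text
pics
{'time': 0.0, 'q': array([ 1.20929652e+00,  9.18476245e-02,  1.23186011e+00, -2.81601306e-05,
        1.81979220e+00, -5.66949061e-02]), 'dq': array([ 0.00063509, -0.00072879, -0.00028355, -0.00044947,  0.00145144,
       -0.0009139 ]), 'joint_efforts': array([-1.02945138e-03, -4.46492636e+01, -4.06420290e+01,  6.96609076e-02,
        3.04941146e-02, -1.47536980e-04]), 'eef_pos': array([0.1799855 , 0.57211364, 0.24652811]), 'tcp_rot': array([ 1.51816519e-01,  9.88408233e-01, -9.35703867e-04, -1.84602341e-04]), 'contact_force': array([0.34521883, 0.32857165, 0.33484034]), 'moment': array([-0.01208904,  0.00563601,  0.02135894]), 'gripper_width': 0.9980922439530155}
scene {'K': array([[398.54086197,   0.        , 317.10681119],
       [  0.        , 398.54086197, 192.92691164],
       [  0.        ,   0.        ,   1.        ]]), 'eye': array([ 1.15397155, -0.17379102,  0.84207093]), 'rotation': array([ 0.76818425,  0.51856052, -0.20857262, -0.31222653])}
top {'K': array([[395.16215661,   0.        , 319.65869962],
       [  0.        , 395.16215661, 195.32778424],
       [  0.        ,   0.        ,   1.        ]]), 'eye': array([0.48428388, 0.09686657, 1.38047547]), 'rotation': array([ 0.70835409, -0.70537057,  0.02024611, -0.01664127])}
wrist {'K': array([[317.14736944,   0.        , 321.87421304],
       [  0.        , 317.14736944, 196.50605377],
       [  0.        ,   0.        ,   1.        ]]), 'T_tool_cam': array([[ 2.45413223e-04, -9.67983215e-01, -2.51014813e-01,
         6.82860590e-02],
       [ 9.99999631e-01,  4.44327684e-04, -7.35767766e-04,
        -7.16390031e-04],
       [ 8.23743678e-04, -2.51014539e-01,  9.67982966e-01,
        -1.35776721e-01],
       [ 0.00000000e+00,  0.00000000e+00,  0.00000000e+00,
         1.00000000e+00]])}
```

View pics/scene0.png

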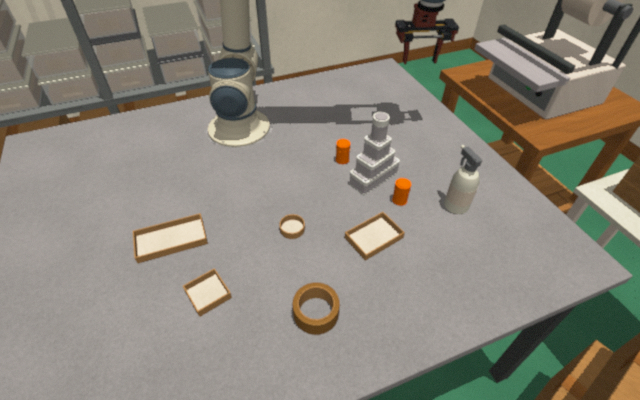

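View pics/top0.png

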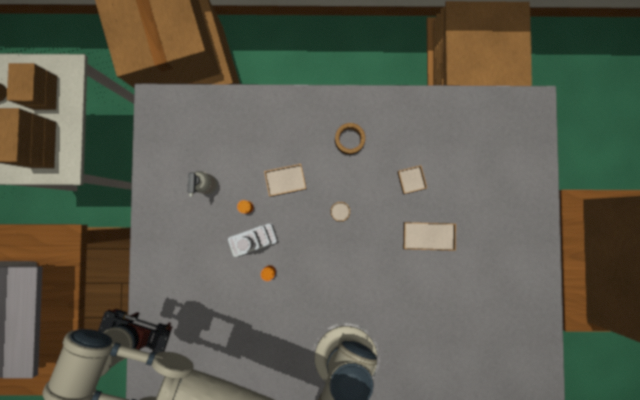

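View pics/wrist0.png

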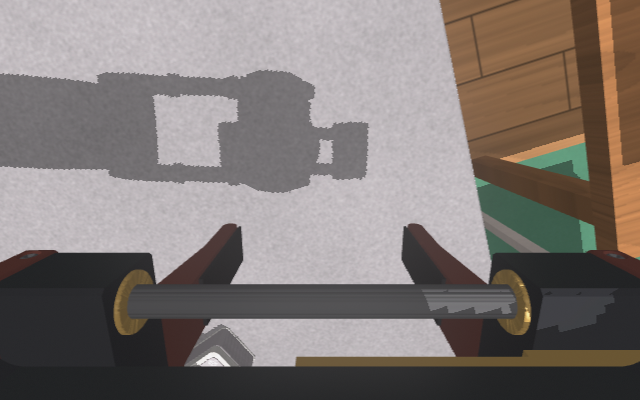

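Possible matches: the two orange cylinders (top px 245,207 and 268,273) are look-alikes and will be left alone. The grey caddy on the stack (scene px 380,125) is the target. I'll enlarge crops to measure.

```bash
cat > h.py <<'E'
import numpy as np, cv2
from scipy.spatial.transform import Rotation as R
from plant import arm, imaging
def cam(n):
    s=arm.state(); f=imaging.grab_frame(n)
    if n=="wrist":
        T=np.eye(4);T[:3,:3]=R.from_quat(s["tcp_rot"]).as_matrix();T[:3,3]=s["eef_pos"];T=T@f["T_tool_cam"];Rm,e=T[:3,:3],T[:3,3]
    else: Rm,e=R.from_quat(f["rotation"]).as_matrix(),np.array(f["eye"])
    return f["frame"][:,:,::-1].copy(),f["K"],Rm,e
def p2w(c,uv,z):
    _,K,Rm,e=c; uv=np.atleast_2d(uv).astype(float)
    d=np.c_[uv,np.ones(len(uv))]@np.linalg.inv(K).T@Rm.T
    return e+d*((z-e[2])/d[:,2])[:,None]
def w2p(c,P):
    _,K,Rm,e=c; q=(np.atleast_2d(P)-e)@Rm@K.T; return q[:,:2]/q[:,2:]
E
python3 - <<'E'
from h import *
for n,(a,b,c,d) in {"top":(170,110,470,290),"scene":(320,100,490,225)}.items():
    C=cam(n); im=C[0][b:d,a:c]; k=800/(c-a) if n=="top" else 4.7
    cv2.imwrite(f"pics/{n}1.png",cv2.resize(im,None,fx=k,fy=k,interpolation=cv2.INTER_CUBIC))
    if n=="top":
        hsv=cv2.cvtColor(C[0],cv2.COLOR_BGR2HSV)
        # kraft+cream
        m=((hsv[...,1]>25)&(hsv[...,0]<30)).astype(np.uint8); m[:, :135]=0;m[:90]=0;m[300:]=0;m[:,545:]=0
        cs,_=cv2.findContours(m,cv2.RETR_EXTERNAL,cv2.CHAIN_APPROX_NONE)
        for x in cs:
            if cv2.contourArea(x)<60: continue
            w=p2w(C,x[:,0]+0.0,0.024)[:,:2]
            r=cv2.minAreaRect((w*1000).astype(np.float32)); print(np.round(cv2.boundingRect(x)),np.round(r[0],1),np.round(r[1],1),round(r[2],1))
E
```

```text
[259 264  18  19] [290.8 265.5] [55.3 62.1] 45.2
[402 221  55  31] [ 417.5 -285.4] [185.1 100.3] 88.6
[329 201  22  22] [500.   21.8] [72.  72.1] 0.0
[236 198  19  17] [517.4 346. ] [54.9 61.9] 0.2
[195 172  22  22] [597.6 482.9] [72.4 72.7] 0.3
[397 164  31  31] [ 612.6 -228.4] [89.6 92.9] 14.3
[263 163  44  34] [609.4 210.8] [ 97.7 139.1] 11.6
[334 122  33  33] [754.6 -14.2] [111.9 111. ] 0.3
```

View pics/top1.png

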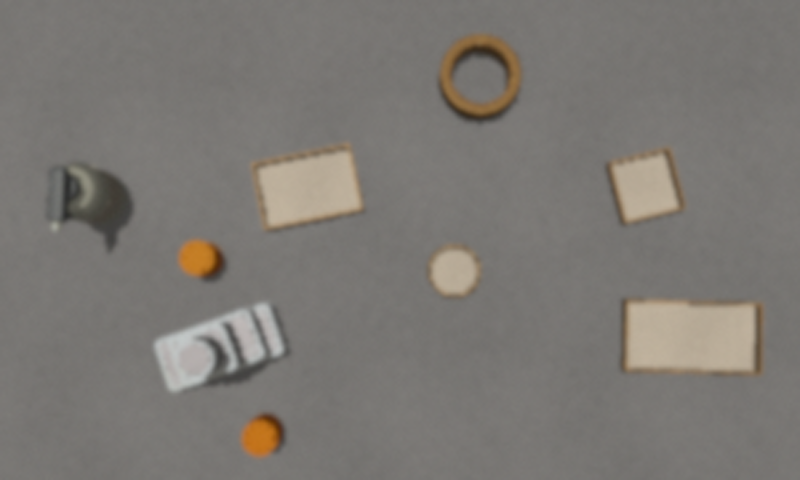

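View pics/scene1.png

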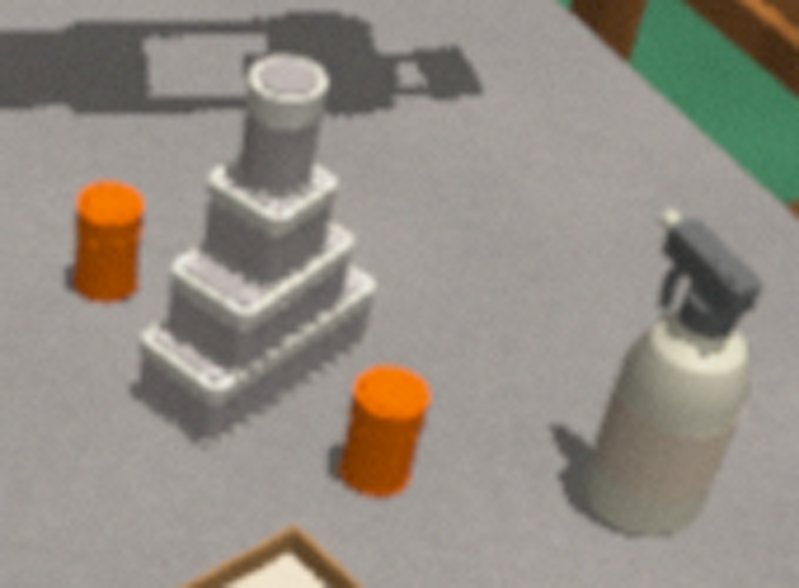

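The top view shows the grey caddy on top of the stack at crop px (198,355). The four boxes are round (454,270), square (645,187), medium (308,187) and long (692,336). The orange cylinders at (198,258) and (261,437) are free-standing look-alikes; the described caddy stands on the stack, so the grey one is the target. I'll raise the arm, turn it and look closer with the wrist camera.

```bash
python3 -m handwheel '[{"delta_pos":[0,0,-0.1],"delta_rot":[0,0,0.068],"jaw":-1},{"delta_pos":[0,0,-0.1],"delta_rot":[0,0,0.068],"jaw":-1},{"delta_pos":[0,0,-0.1],"delta_rot":[0,0,0.068],"jaw":-1},{"delta_pos":[0,0,-0.1],"delta_rot":[0,0,0.068],"jaw":-1},{"delta_pos":[0,0,-0.1],"delta_rot":[0,0,0.068],"jaw":-1},{"delta_pos":[0,0,0],"delta_rot":[0,0,0.068],"jaw":-1},{"delta_pos":[0,0,0],"delta_rot":[0,0,0.068],"jaw":-1},{"delta_pos":[0,0,0],"delta_rot":[0,0,0],"jaw":-1}]' 20
cat >> h.py <<'E'
def yaw():
    m=R.from_quat(arm.state()["tcp_rot"]).as_matrix(); return np.degrees(np.arctan2(m[1,1],m[0,1]))
def to(P,yawdeg=None):
    s=arm.state(); m=R.from_quat(s["tcp_rot"]).as_matrix(); P=np.array(P,float)
    print("at",np.round(s["eef_pos"],4),"yaw",round(yaw(),2),"tilt",np.round(m[:2,2],4),"w",round(s["gripper_width"],3),"t",round(s["time"],1))
    if yawdeg is not None:
        a=((yawdeg-yaw()+90)%180)-90; print("rot_z units",round(-a/120,4))
        c,sn=np.cos(np.radians(a)),np.sin(np.radians(a)); Rz=np.array([[c,-sn,0],[sn,c,0],[0,0,1]]); m2=Rz@m
        print("units after rot",np.round(m2.T@(P-s["eef_pos"])/0.3,4))
    print("units now",np.round(m.T@(P-s["eef_pos"])/0.3,4))
E
python3 - <<'E'
from h import *
C=cam("top")
def cr(x,y): return np.array([x,y])/2.6667+[170,110]
print(p2w(C,cr(198,355),.224), p2w(C,cr(308,187),.024))
to([0.375,0.36,0.40],15.6)
E
```

```text
time: 1.05
eef_pos: [0.1801, 0.5724, 0.3976]
tcp_rot: [0.606, 0.795, 0.0, -0.0]
contact_force: [-0.2, 0.4, 0.0]
gripper_width: 0.998
[[0.40449009 0.30991685 0.224     ]] [[0.60703559 0.20791447 0.024     ]]
at [0.1801 0.5724 0.3974] yaw 15.59 tilt [-0.0002 -0.0005] w 1.001 t 1.1
rot_z units -0.0001
units after rot [-0.8566  0.4354 -0.0086]
units now [-0.8566  0.4355 -0.0086]
```

```bash
python3 -c "
from h import *
to([0.41,0.28,0.44])"; python3 -m handwheel '[{"delta_pos":[-0.12,0.05,-0.015],"delta_rot":[0,0,0],"jaw":-1},{"delta_pos":[-0.12,0.05,-0.015],"delta_rot":[0,0,0],"jaw":-1},{"delta_pos":[-0.12,0.05,-0.015],"delta_rot":[0,0,0],"jaw":-1},{"delta_pos":[-0.12,0.05,-0.015],"delta_rot":[0,0,0],"jaw":-1},{"delta_pos":[-0.12,0.05,-0.015],"delta_rot":[0,0,0],"jaw":-1},{"delta_pos":[-0.12,0.05,-0.015],"delta_rot":[0,0,0],"jaw":-1},{"delta_pos":[-0.12,0.05,-0.015],"delta_rot":[0,0,0],"jaw":-1},{"delta_pos":[-0.12,0.05,-0.015],"delta_rot":[0,0,0],"jaw":-1},{"delta_pos":[-0.12,0.05,-0.015],"delta_rot":[0,0,0],"jaw":-1},{"delta_pos":[0,0,0],"delta_rot":[0,0,0],"jaw":-1},{"delta_pos":[0,0,0],"delta_rot":[0,0,0],"jaw":-1}]'
python3 - <<'E'
from h import *
to([0.41,0.28,0.44])
C=cam("wrist"); cv2.imwrite("pics/w1.png",C[0]); print(C[3], w2p(C,[.404,.31,.224]))
E
```

```text
at [0.1801 0.5724 0.3974] yaw 15.59 tilt [-0.0002 -0.0005] w 1.001 t 1.1
units now [-1.1448  0.4761 -0.1418]
time: 2.2
eef_pos: [0.3966, 0.2954, 0.438]
tcp_rot: [0.606, 0.796, -0.0, -0.0]
contact_force: [0.9, -0.1, -0.1]
gripper_width: 0.999
at [0.3966 0.2954 0.438 ] yaw 15.46 tilt [-0.0004  0.0001] w 0.999 t 2.2
units now [-0.0614  0.0292 -0.0068]
[0.3782303  0.36048396 0.57375057] [[332.28077596 165.77864414]]
```

View pics/w1.png

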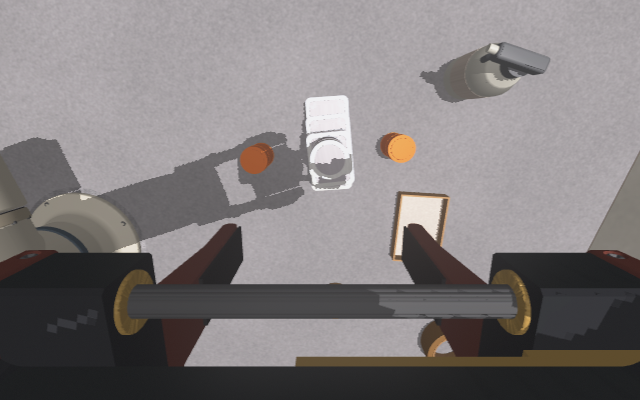

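```bash
python3 - <<'E'
from h import *
im=cv2.imread("pics/w1.png")[85:200,230:420]
cv2.imwrite("pics/w1z.png",cv2.resize(im,None,fx=4.2,fy=4.2,interpolation=cv2.INTER_CUBIC))
E
```

```text
(no output)
```

View pics/w1z.png

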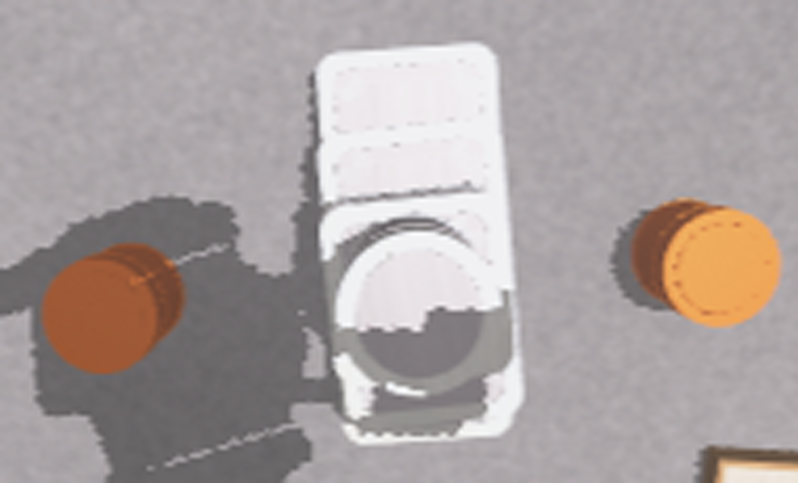

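```bash
python3 - <<'E'
from h import *
C=cam("wrist")
cr=lambda *p:np.array(p)/4.2+[230,85]
print("caddy",p2w(C,cr([424,312]),.224))
for nm,pts,z in (("long end L,R",[[318,57],[497,44]],.05),("med end",[[320,147],[500,133]],.1),("sq end",[[322,210],[508,200]],.154),("bottom long end",[[345,440],[520,430]],.05)):
    w=p2w(C,cr(*pts),z)[:,:2]; d=w[1]-w[0]; print(nm,np.round(w,4),np.linalg.norm(d),np.degrees(np.arctan2(d[1],d[0])))
E
```

```text
caddy [[0.40003732 0.31724081 0.224     ]]
long end L,R [[0.3463 0.3772]
 [0.4098 0.3997]] 0.06736940440790617 19.501880910968477
med end [[0.3576 0.347 ]
 [0.4162 0.3682]] 0.06230579846851365 19.85491564480761
sq end [[0.3653 0.3305]
 [0.42   0.3488]] 0.05764912370309313 18.561714605797135
bottom long end [[0.3947 0.237 ]
 [0.4615 0.2599]] 0.07070217982330952 18.902685840844693
```

```bash
python3 - <<'E'
from h import *
C=cam("scene")
print(p2w(C,np.array([288,77])/4.7+[320,100],.224))
to([.402,.314,.28],19.2)
E
```

```text
[[0.40033841 0.31739117 0.224     ]]
at [0.3957 0.2967 0.4379] yaw 15.58 tilt [-0.0005 -0.    ] w 0.998 t 2.4
rot_z units -0.0302
units after rot [0.0474 0.039  0.5263]
units now [0.0498 0.0359 0.5263]
```

```bash
python3 -m handwheel '[{"delta_pos":[0,0,0],"delta_rot":[0,0,-0.030],"jaw":-1},{"delta_pos":[0.026,0.017,0.075],"delta_rot":[0,0,0],"jaw":-1},{"delta_pos":[0.026,0.017,0.075],"delta_rot":[0,0,0],"jaw":-1},{"delta_pos":[0,0,0.075],"delta_rot":[0,0,0],"jaw":-1},{"delta_pos":[0,0,0.075],"delta_rot":[0,0,0],"jaw":-1},{"delta_pos":[0,0,0.075],"delta_rot":[0,0,0],"jaw":-1},{"delta_pos":[0,0,0.075],"delta_rot":[0,0,0],"jaw":-1},{"delta_pos":[0,0,0.05],"delta_rot":[0,0,0],"jaw":-1},{"delta_pos":[0,0,0],"delta_rot":[0,0,0],"jaw":-1},{"delta_pos":[0,0,0],"delta_rot":[0,0,0],"jaw":-1},{"delta_pos":[0,0,0],"delta_rot":[0,0,0],"jaw":-1}]'
python3 - <<'E'
from h import *
to([.4005,.3165,.211])
C=cam("wrist"); cv2.imwrite("pics/w2.png",C[0])
C=cam("scene"); cv2.imwrite("pics/s2.png",cv2.resize(C[0][60:225,300:490],None,fx=3.6,fy=3.6,interpolation=cv2.INTER_CUBIC))
E
```

```text
time: 3.45
eef_pos: [0.4008, 0.3146, 0.2895]
tcp_rot: [0.58, 0.815, 0.001, 0.0]
contact_force: [0.3, 0.1, -0.3]
gripper_width: 1.0
at [0.4008 0.3146 0.2895] yaw 19.08 tilt [0.0016 0.0011] w 1.0 t 3.5
units now [0.0063 0.0007 0.2617]
```

View pics/w2.png

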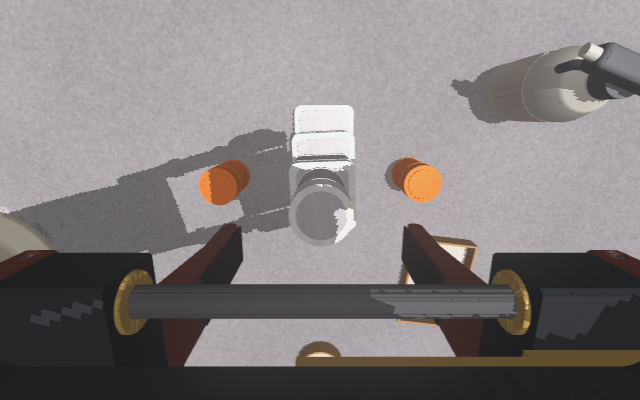

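View pics/s2.png

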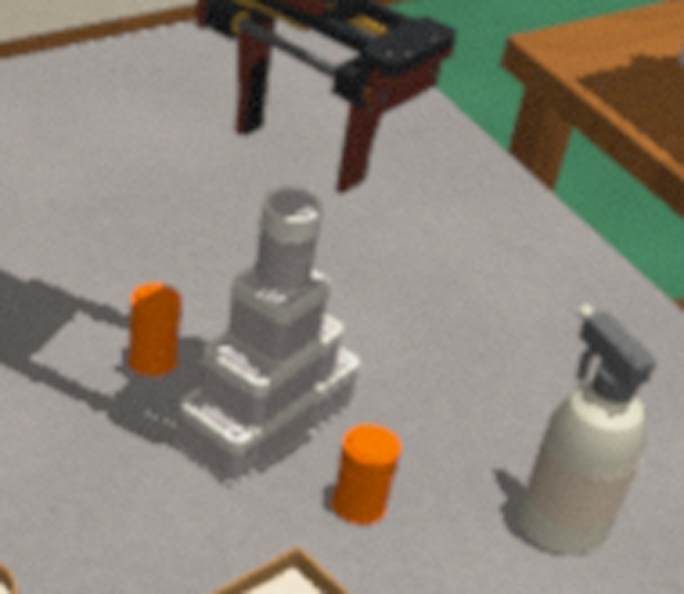

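```bash
python3 - <<'E'
from h import *
C=cam("wrist")
w=p2w(C,[[321.5,215.5],[289,215],[354,215]],.224); print(w, np.linalg.norm(w[1]-w[2]))
to([w[0,0],w[0,1],.211])
E
```

```text
[[0.39961725 0.31636297 0.224     ]
 [0.37905161 0.30963851 0.224     ]
 [0.41996266 0.32375051 0.224     ]] 0.043276575653509786
at [0.401  0.3142 0.2893] yaw 19.04 tilt [0.0014 0.001 ] w 1.004 t 3.6
units now [ 0.0081 -0.0026  0.2609]
```

The caddy circle in the wrist view is centred at px (321,215), midway between the jaws and within 2 mm of the commanded axis. Next: descend and grip.

```bash
python3 -m handwheel '[{"delta_pos":[0.008,-0.001,0.05],"delta_rot":[0,0,0],"jaw":-1},{"delta_pos":[0,0,0.05],"delta_rot":[0,0,0],"jaw":-1},{"delta_pos":[0,0,0.05],"delta_rot":[0,0,0],"jaw":-1},{"delta_pos":[0,0,0.05],"delta_rot":[0,0,0],"jaw":-1},{"delta_pos":[0,0,0.05],"delta_rot":[0,0,0],"jaw":-1},{"delta_pos":[0,0,0.010],"delta_rot":[0,0,0],"jaw":-1},{"delta_pos":[0,0,0],"delta_rot":[0,0,0],"jaw":-1},{"delta_pos":[0,0,0],"delta_rot":[0,0,0],"jaw":-0.3},{"delta_pos":[0,0,0],"delta_rot":[0,0,0],"jaw":0},{"delta_pos":[0,0,0],"delta_rot":[0,0,0],"jaw":0.2},{"delta_pos":[0,0,0],"delta_rot":[0,0,0],"jaw":0.5},{"delta_pos":[0,0,0],"delta_rot":[0,0,0],"jaw":0.5},{"delta_pos":[0,0,0],"delta_rot":[0,0,0],"jaw":0.5},{"delta_pos":[0,0,0],"delta_rot":[0,0,0],"jaw":0.5}]' 15
python3 -c "
from h import *
s=arm.state();print(s['contact_force'],s['gripper_width']*88)
to([.4,.316,.35])"
```

```text
time: 5.0
eef_pos: [0.3998, 0.3162, 0.2102]
tcp_rot: [0.581, 0.814, 0.0, -0.0]
contact_force: [-0.6, 0.7, -0.4]
gripper_width: 0.501
[-0.59116881  0.66652936 -0.39140108] 44.1004933007787
at [0.3998 0.3162 0.2102] yaw 19.02 tilt [0. 0.] w 0.501 t 5.0
units now [-7.000e-04  4.000e-04 -4.659e-01]
```

```bash
python3 -m handwheel '[{"delta_pos":[0,0,-0.03],"delta_rot":[0,0,0],"jaw":0.5},{"delta_pos":[0,0,-0.06],"delta_rot":[0,0,0],"jaw":0.5},{"delta_pos":[0,0,-0.08],"delta_rot":[0,0,0],"jaw":0.5},{"delta_pos":[0,0,-0.08],"delta_rot":[0,0,0],"jaw":0.5},{"delta_pos":[0,0,-0.05],"delta_rot":[0,0,0],"jaw":0.5},{"delta_pos":[0,0,0],"delta_rot":[0,0,0],"jaw":0.5}]'
python3 -c "
from h import *
to([.526,-.056,.30])"
```

```text
time: 5.6
eef_pos: [0.4003, 0.3165, 0.3034]
tcp_rot: [0.581, 0.814, 0.002, 0.001]
contact_force: [0.2, -0.4, -0.3]
gripper_width: 0.499
at [0.4003 0.3165 0.3034] yaw 19.02 tilt [0.0041 0.0028] w 0.499 t 5.6
units now [-1.3104 -0.0087  0.0095]
```

```bash
python3 -m handwheel '[{"delta_pos":[-0.05,0,0],"delta_rot":[0,0,0],"jaw":0.5},{"delta_pos":[-0.1,0,0],"delta_rot":[0,0,0],"jaw":0.5},{"delta_pos":[-0.11,0,0],"delta_rot":[0,0,0],"jaw":0.5},{"delta_pos":[-0.12,0,0],"delta_rot":[0,0,0],"jaw":0.5},{"delta_pos":[-0.12,0,0],"delta_rot":[0,0,0],"jaw":0.5},{"delta_pos":[-0.12,0,0],"delta_rot":[0,0,0],"jaw":0.5},{"delta_pos":[-0.12,0,0],"delta_rot":[0,0,0],"jaw":0.5},{"delta_pos":[-0.12,0,0],"delta_rot":[0,0,0],"jaw":0.5},{"delta_pos":[-0.12,0,0],"delta_rot":[0,0,0],"jaw":0.5},{"delta_pos":[-0.12,0,0],"delta_rot":[0,0,0],"jaw":0.5},{"delta_pos":[-0.11,0,0],"delta_rot":[0,0,0],"jaw":0.5},{"delta_pos":[-0.1,0,0],"delta_rot":[0,0,0],"jaw":0.5},{"delta_pos":[0,0,0],"delta_rot":[0,0,0],"jaw":0.5},{"delta_pos":[0,0,0],"delta_rot":[0,0,0],"jaw":0.5},{"delta_pos":[0,0,0],"delta_rot":[0,0,0],"jaw":0.5}]'
python3 - <<'E'
from h import *
to([.5,.02,.30])
C=cam("wrist"); cv2.imwrite("pics/w3.png",C[0]); np.save("w3.npy",np.r_[C[1].ravel(),C[2].ravel(),C[3]])
print(w2p(C,[.5,.021,.024]))
E
```

```text
time: 7.1
eef_pos: [0.5274, -0.0551, 0.2995]
tcp_rot: [0.58, 0.814, -0.0, -0.001]
contact_force: [-0.4, -0.3, -1.0]
gripper_width: 0.501
at [ 0.5274 -0.0551  0.2995] yaw 19.04 tilt [-0.0011  0.0005] w 0.501 t 7.1
units now [ 0.2664 -0.0047 -0.0014]
[[321.68331577 103.32080018]]
```

View pics/w3.png

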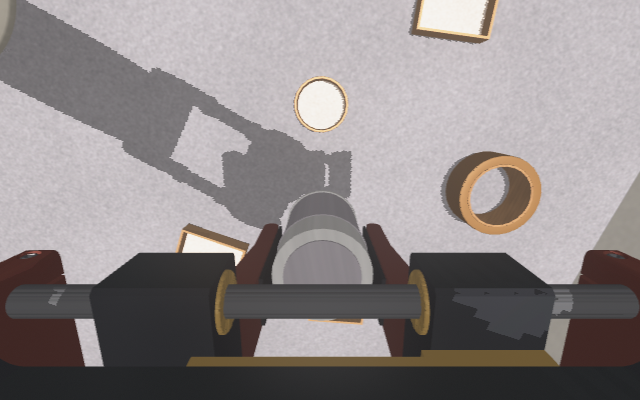

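```bash
cat >> h.py <<'E'
def boxes(C,roi,z=0.024,z2=0.024,show=True):
    """kraft+cream contour in roi (x0,y0,x1,y1) -> world min rect at z, and cream interior"""
    im=C[0]; hsv=cv2.cvtColor(im,cv2.COLOR_BGR2HSV); x0,y0,x1,y1=roi
    m=np.zeros(im.shape[:2],np.uint8); m[y0:y1,x0:x1]=((hsv[...,1]>70)&(hsv[...,0]<30)&(hsv[...,2]>110))[y0:y1,x0:x1]
    cs,_=cv2.findContours(m,cv2.RETR_EXTERNAL,cv2.CHAIN_APPROX_NONE)
    for x in sorted(cs,key=cv2.contourArea)[-1:]:
        w=p2w(C,x[:,0],z)[:,:2]*1000; r=cv2.minAreaRect(w.astype(np.float32)); (cx,cy),rad=cv2.minEnclosingCircle(w.astype(np.float32))
        print("px",cv2.boundingRect(x),"rect",np.round(r[0],1),np.round(r[1],1),round(r[2],1),"circ",round(cx,1),round(cy,1),round(rad,1))
        return r
E
python3 - <<'E'
from h import *
C=cam("wrist"); boxes(C,(280,65,360,140))
E
```

```text
px (294, 76, 54, 56) rect [499.1  19.9] [66.3 65.8] 19.1 circ 499.2 19.4 33.5
```

The wrist view shows the round box at px (321,104), about 67 mm outside, centre (0.499, 0.020). The caddy hangs upright between the pads.

```bash
python3 -c "
from h import *
to([.499,.020,.10])"; python3 -m handwheel '[{"delta_pos":[0.06,-0.001,0],"delta_rot":[0,0,0],"jaw":0.5},{"delta_pos":[0.08,-0.001,0],"delta_rot":[0,0,0],"jaw":0.5},{"delta_pos":[0.08,-0.003,0.05],"delta_rot":[0,0,0],"jaw":0.5},{"delta_pos":[0.045,0,0.08],"delta_rot":[0,0,0],"jaw":0.5},{"delta_pos":[0,0,0.1],"delta_rot":[0,0,0],"jaw":0.5},{"delta_pos":[0,0,0.1],"delta_rot":[0,0,0],"jaw":0.5},{"delta_pos":[0,0,0.1],"delta_rot":[0,0,0],"jaw":0.5},{"delta_pos":[0,0,0.1],"delta_rot":[0,0,0],"jaw":0.5},{"delta_pos":[0,0,0.08],"delta_rot":[0,0,0],"jaw":0.5},{"delta_pos":[0,0,0.04],"delta_rot":[0,0,0],"jaw":0.5},{"delta_pos":[0,0,0],"delta_rot":[0,0,0],"jaw":0.5},{"delta_pos":[0,0,0],"delta_rot":[0,0,0],"jaw":0.5}]'
python3 - <<'E'
from h import *
to([.499,.02,.0605])
C=cam("scene"); u,v=w2p(C,[.499,.02,.03])[0].astype(int); cv2.imwrite("pics/s4.png",cv2.resize(C[0][v-60:v+50,u-70:u+70],None,fx=5,fy=5,interpolation=cv2.INTER_CUBIC))
E
```

```text
at [ 0.5276 -0.0546  0.3001] yaw 19.09 tilt [-0.0001  0.0002] w 0.5 t 7.2
units now [ 0.266  -0.0086  0.667 ]
time: 8.4
eef_pos: [0.501, 0.0196, 0.1063]
tcp_rot: [0.58, 0.814, 0.0, 0.001]
contact_force: [0.3, -0.4, -0.6]
gripper_width: 0.502
at [0.501  0.0196 0.1063] yaw 19.05 tilt [ 0.0015 -0.    ] w 0.502 t 8.4
units now [ 0.0035 -0.0059  0.1528]
```

View pics/s4.png

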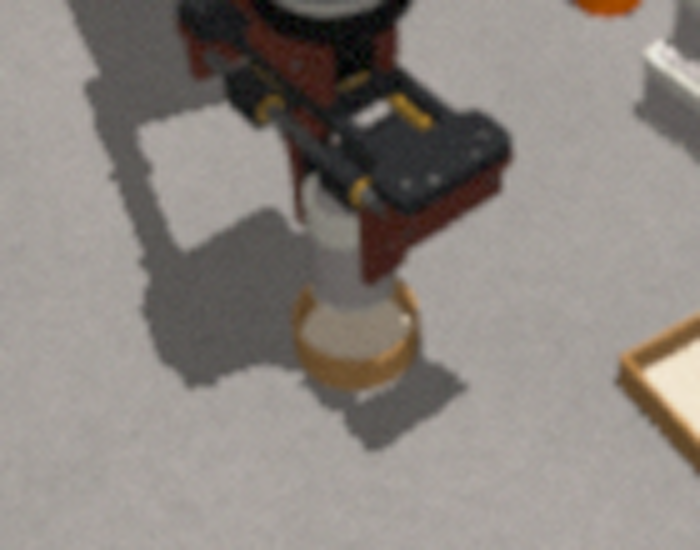

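```bash
python3 -m handwheel '[{"delta_pos":[0.003,-0.005,0.05],"delta_rot":[0,0,0],"jaw":0.5},{"delta_pos":[0,0,0.04],"delta_rot":[0,0,0],"jaw":0.5},{"delta_pos":[0,0,0.03],"delta_rot":[0,0,0],"jaw":0.5},{"delta_pos":[0,0,0.016],"delta_rot":[0,0,0],"jaw":0.5},{"delta_pos":[0,0,0.008],"delta_rot":[0,0,0],"jaw":0.5},{"delta_pos":[0,0,0.006],"delta_rot":[0,0,0],"jaw":0.5},{"delta_pos":[0,0,0],"delta_rot":[0,0,0],"jaw":0.5},{"delta_pos":[0,0,0],"delta_rot":[0,0,0],"jaw":0.5}]'
```

```text
time: 9.25
eef_pos: [0.4991, 0.0196, 0.0605]
tcp_rot: [0.581, 0.814, 0.0, 0.0]
contact_force: [-0.1, 1.1, -0.9]
gripper_width: 0.498
```

```bash
python3 -m handwheel '[{"delta_pos":[0,0,0.003],"delta_rot":[0,0,0],"jaw":0.5},{"delta_pos":[0,0,0.002],"delta_rot":[0,0,0],"jaw":0.5},{"delta_pos":[0,0,0],"delta_rot":[0,0,0],"jaw":0.5}]'
```

```text
time: 9.55
eef_pos: [0.4991, 0.0196, 0.0592]
tcp_rot: [0.581, 0.814, 0.0, 0.0]
contact_force: [-0.7, -0.3, 2.6]
gripper_width: 0.499
```

Light contact on the floor (2.6 N). Now I'll release and rise.

```bash
python3 -m handwheel '[{"delta_pos":[0,0,0],"delta_rot":[0,0,0],"jaw":-0.2},{"delta_pos":[0,0,0],"delta_rot":[0,0,0],"jaw":-0.6},{"delta_pos":[0,0,0],"delta_rot":[0,0,0],"jaw":-0.9},{"delta_pos":[0,0,0],"delta_rot":[0,0,0],"jaw":-0.9},{"delta_pos":[0,0,0],"delta_rot":[0,0,0],"jaw":-0.9},{"delta_pos":[0,0,-0.05],"delta_rot":[0,0,0],"jaw":-0.9},{"delta_pos":[0,0,-0.1],"delta_rot":[0,0,0],"jaw":-0.9},{"delta_pos":[0,0,-0.12],"delta_rot":[0,0,0],"jaw":-0.9},{"delta_pos":[0,0,-0.13],"delta_rot":[0,0,0],"jaw":-1},{"delta_pos":[0,0,-0.13],"delta_rot":[0,0,0],"jaw":-1},{"delta_pos":[0,0,-0.13],"delta_rot":[0,0,0],"jaw":-1},{"delta_pos":[0,0,-0.1],"delta_rot":[0,0,0],"jaw":-1},{"delta_pos":[0,0,0],"delta_rot":[0,0,0],"jaw":-1}]'
python3 - <<'E'
from h import *
to([.401,.312,.33],19.2)
C=cam("wrist"); cv2.imwrite("pics/w5.png",C[0]);
C=cam("scene"); u,v=w2p(C,[.499,.02,.03])[0].astype(int); cv2.imwrite("pics/s5.png",cv2.resize(C[0][v-60:v+50,u-70:u+70],None,fx=5,fy=5,interpolation=cv2.INTER_CUBIC))
E
```

```text
time: 10.85
eef_pos: [0.4998, 0.0196, 0.2936]
tcp_rot: [0.581, 0.814, 0.003, 0.004]
contact_force: [0.0, 0.2, 0.2]
gripper_width: 1.002
at [0.4998 0.0196 0.2936] yaw 19.02 tilt [ 0.0101 -0.0002] w 1.002 t 10.8
rot_z units -0.0015
units after rot [ 1.0283  0.0106 -0.125 ]
units now [ 1.0283  0.0073 -0.125 ]
```

View pics/s5.png

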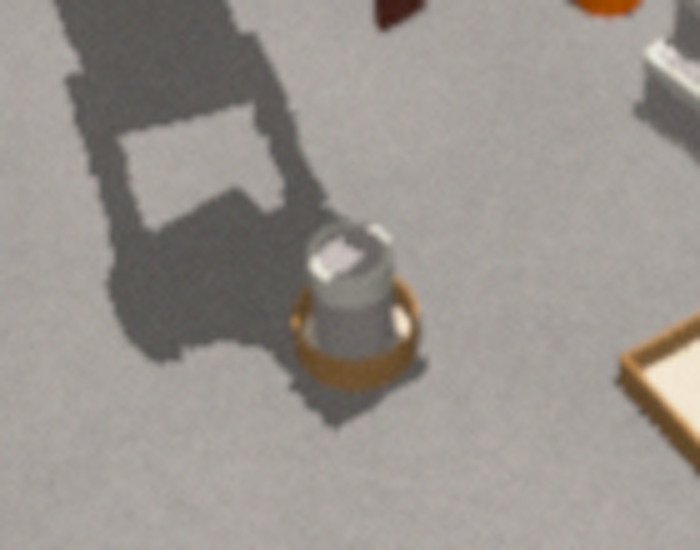

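View pics/w5.png

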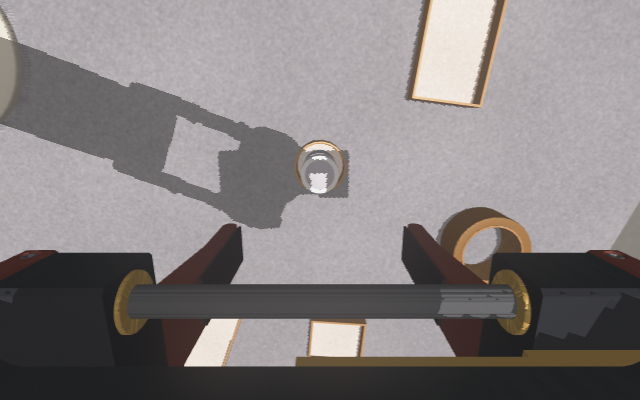

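The caddy now stands upright in the round box, centred with an even white margin. Next, back to the stack for the square tin.

```bash
python3 -m handwheel '[{"delta_pos":[0.06,0,0],"delta_rot":[0,0,0],"jaw":-1},{"delta_pos":[0.12,0,-0.01],"delta_rot":[0,0,0],"jaw":-1},{"delta_pos":[0.14,0,0],"delta_rot":[0,0,0],"jaw":-1},{"delta_pos":[0.14,0,0],"delta_rot":[0,0,0],"jaw":-1},{"delta_pos":[0.14,0,0],"delta_rot":[0,0,0],"jaw":-1},{"delta_pos":[0.14,0.005,0],"delta_rot":[0,0,0],"jaw":-1},{"delta_pos":[0.12,0.005,0],"delta_rot":[0,0,0],"jaw":-1},{"delta_pos":[0.06,0,0],"delta_rot":[0,0,0],"jaw":-1},{"delta_pos":[0,0,0],"delta_rot":[0,0,0],"jaw":-1},{"delta_pos":[0,0,0],"delta_rot":[0,0,0],"jaw":-1},{"delta_pos":[0,0,0],"delta_rot":[0,0,0],"jaw":-1}]'
python3 - <<'E'
from h import *
to([.401,.312,.33],19.2)
C=cam("wrist"); cv2.imwrite("pics/w6.png",C[0]); u,v=w2p(C,[.402,.314,.1])[0].astype(int); print(u,v)
a,b=max(u-75,0),max(v-75,0); print(a,b)
cv2.imwrite("pics/w6z.png",cv2.resize(C[0][b:b+130,a:a+150],None,fx=4.5,fy=4.5,interpolation=cv2.INTER_CUBIC))
E
```

```text
time: 12.05
eef_pos: [0.412, 0.2806, 0.2889]
tcp_rot: [0.581, 0.814, -0.001, -0.0]
contact_force: [0.4, 0.2, -0.1]
gripper_width: 1.002
at [0.412  0.2806 0.2889] yaw 18.95 tilt [-0.0009 -0.001 ] w 1.002 t 12.1
rot_z units -0.0021
units after rot [ 0.1108 -0.0002 -0.137 ]
units now [ 0.1108 -0.0007 -0.137 ]
324 147
249 72
```

View pics/w6z.png

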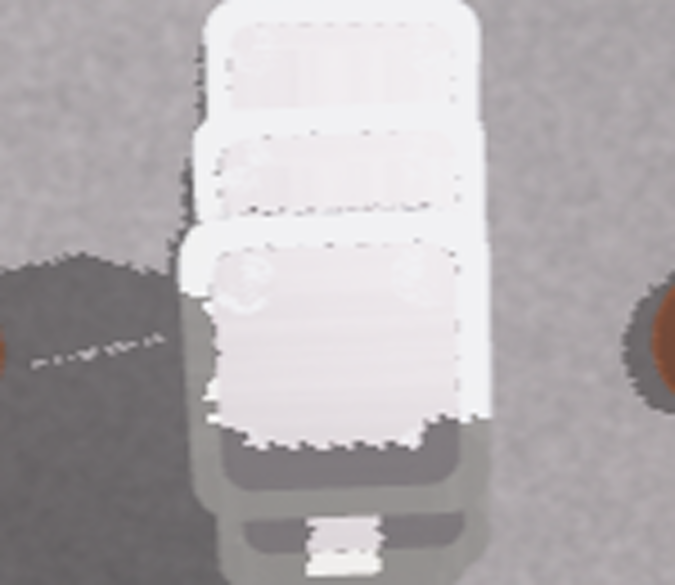

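```bash
python3 - <<'E'
from h import *
C=cam("wrist"); cr=lambda *p:np.array(p)/4.5+[249,72]
def q(nm,pts,z):
    w=p2w(C,cr(*pts),z)[:,:2]; d=w[1]-w[0]; print(nm,w.mean(0).round(4),np.linalg.norm(d).round(4),np.degrees(np.arctan2(d[1],d[0])).round(1)); return w
w=q("sq far",[[181,228],[488,216]],.154);w2=q("sq near",[[193,518],[491,508]],.154); c=(w.mean(0)+w2.mean(0))/2; print(c, np.linalg.norm(w.mean(0)-w2.mean(0)))
q("med far",[[195,117],[484,110]],.1); q("long far",[[205,3],[480,0]],.05)
to([c[0],c[1],.154],19.2)
E
```

```text
sq far [0.3925 0.3392] 0.0568 21.1
sq near [0.4118 0.2875] 0.058 20.9
[0.40217932 0.3133484 ] 0.05510906246021158
med far [0.3866 0.3602] 0.0629 20.3
long far [0.3783 0.3877] 0.0678 19.5
at [0.4121 0.2806 0.2894] yaw 18.92 tilt [-0.0002 -0.0004] w 0.999 t 12.2
rot_z units -0.0023
units after rot [0.1142 0.0048 0.4512]
units now [0.1142 0.0042 0.4512]
```

```bash
python3 -m handwheel '[{"delta_pos":[0.06,0.002,0],"delta_rot":[0,0,-0.008],"jaw":-1},{"delta_pos":[0.054,0.001,0],"delta_rot":[0,0,0],"jaw":-1},{"delta_pos":[0,0,0.1],"delta_rot":[0,0,0],"jaw":-1},{"delta_pos":[0,0,0.1],"delta_rot":[0,0,0],"jaw":-1},{"delta_pos":[0,0,0.1],"delta_rot":[0,0,0],"jaw":-1},{"delta_pos":[0,0,0.08],"delta_rot":[0,0,0],"jaw":-1},{"delta_pos":[0,0,0.04],"delta_rot":[0,0,0],"jaw":-1},{"delta_pos":[0,0,0.028],"delta_rot":[0,0,0],"jaw":-1},{"delta_pos":[0,0,0],"delta_rot":[0,0,0],"jaw":-1},{"delta_pos":[0,0,0],"delta_rot":[0,0,0],"jaw":-0.6},{"delta_pos":[0,0,0],"delta_rot":[0,0,0],"jaw":-0.4},{"delta_pos":[0,0,0],"delta_rot":[0,0,0],"jaw":-0.2},{"delta_pos":[0,0,0],"delta_rot":[0,0,0],"jaw":0.2},{"delta_pos":[0,0,0],"delta_rot":[0,0,0],"jaw":0.2},{"delta_pos":[0,0,0],"delta_rot":[0,0,0],"jaw":0.2}]' 18
python3 -c "
from h import *
s=arm.state();print(s['contact_force'],s['gripper_width']*88)
to([.402,.3135,.155])"
```

```text
time: 13.65
eef_pos: [0.4014, 0.3143, 0.1559]
tcp_rot: [0.574, 0.819, 0.001, 0.0]
contact_force: [1.2, 0.6, 2.6]
gripper_width: 0.663
[1.21240098 0.61643212 2.62703711] 58.3312043796977
at [0.4014 0.3143 0.1559] yaw 19.98 tilt [0.0009 0.0007] w 0.663 t 13.7
units now [-0.0031  0.0009  0.0029]
```

```bash
python3 -m handwheel '[{"delta_pos":[0,0,-0.03],"delta_rot":[0,0,0],"jaw":0.2},{"delta_pos":[0,0,-0.06],"delta_rot":[0,0,0],"jaw":0.2},{"delta_pos":[0,0,-0.1],"delta_rot":[0,0,0],"jaw":0.2},{"delta_pos":[0,0,-0.1],"delta_rot":[0,0,0],"jaw":0.2},{"delta_pos":[0,0,-0.1],"delta_rot":[0,0,0],"jaw":0.2},{"delta_pos":[0,0,-0.06],"delta_rot":[0,0,0],"jaw":0.2},{"delta_pos":[0,0,-0.03],"delta_rot":[0,0,0],"jaw":0.2},{"delta_pos":[0,0,0],"delta_rot":[0,0,0],"jaw":0.2}]'
python3 -c "
from h import *
to([.637,-.298,.30])"
```

```text
time: 14.45
eef_pos: [0.4014, 0.3142, 0.3004]
tcp_rot: [0.574, 0.819, 0.001, 0.0]
contact_force: [0.7, 1.1, -2.0]
gripper_width: 0.663
at [0.4014 0.3142 0.3004] yaw 19.98 tilt [0.0015 0.001 ] w 0.663 t 14.4
units now [-2.1862e+00  4.0800e-02  5.0000e-04]
```

```bash
python3 -m handwheel '[{"delta_pos":[-0.05,0.002,0],"delta_rot":[0,0,0],"jaw":0.2},{"delta_pos":[-0.1,0.002,0],"delta_rot":[0,0,0],"jaw":0.2},{"delta_pos":[-0.13,0.002,0],"delta_rot":[0,0,0],"jaw":0.2},{"delta_pos":[-0.13,0.002,0],"delta_rot":[0,0,0],"jaw":0.2},{"delta_pos":[-0.13,0.002,0],"delta_rot":[0,0,0],"jaw":0.2},{"delta_pos":[-0.13,0.002,0],"delta_rot":[0,0,0],"jaw":0.2},{"delta_pos":[-0.13,0.002,0],"delta_rot":[0,0,0],"jaw":0.2},{"delta_pos":[-0.13,0.002,0],"delta_rot":[0,0,0],"jaw":0.2},{"delta_pos":[-0.13,0.002,0],"delta_rot":[0,0,0],"jaw":0.2},{"delta_pos":[-0.13,0.002,0],"delta_rot":[0,0,0],"jaw":0.2},{"delta_pos":[-0.13,0.002,0],"delta_rot":[0,0,0],"jaw":0.2},{"delta_pos":[-0.13,0.002,0],"delta_rot":[0,0,0],"jaw":0.2},{"delta_pos":[-0.13,0.002,0],"delta_rot":[0,0,0],"jaw":0.2},{"delta_pos":[-0.13,0.002,0],"delta_rot":[0,0,0],"jaw":0.2},{"delta_pos":[-0.13,0.002,0],"delta_rot":[0,0,0],"jaw":0.2},{"delta_pos":[-0.13,0.002,0],"delta_rot":[0,0,0],"jaw":0.2},{"delta_pos":[-0.13,0.002,0],"delta_rot":[0,0,0],"jaw":0.2},{"delta_pos":[-0.08,0,0],"delta_rot":[0,0,0],"jaw":0.2},{"delta_pos":[0,0,0],"delta_rot":[0,0,0],"jaw":0.2},{"delta_pos":[0,0,0],"delta_rot":[0,0,0],"jaw":0.2}]'
python3 - <<'E'
from h import *
C=cam("wrist"); C=cam("wrist"); cv2.imwrite("pics/w7.png",C[0])
print(w2p(C,[.612,-.228,.024])); to([.612,-.228,.3],14.3)
E
```

```text
time: 16.45
eef_pos: [0.6334, -0.298, 0.2968]
tcp_rot: [0.574, 0.819, -0.0, -0.002]
contact_force: [0.0, 0.9, -1.3]
gripper_width: 0.661
[[325.32580793 110.68419681]]
at [ 0.6337 -0.2965  0.2988] yaw 20.01 tilt [-0.0009  0.0007] w 0.663 t 16.6
rot_z units 0.0476
units after rot [ 0.2393 -0.0138 -0.0037]
units now [ 0.2395  0.0101 -0.0037]
```

View pics/w7.png

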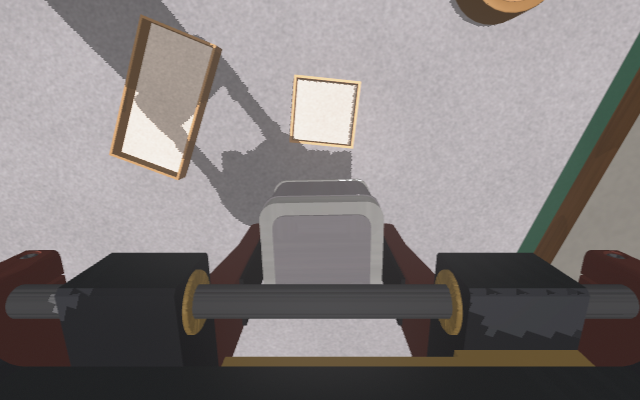

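```bash
python3 - <<'E'
from h import *
C=cam("wrist"); r=boxes(C,(270,60,380,160)); b=r[0]
to([b[0]/1000,b[1]/1000,.3],r[2]-90 if r[2]>45 else r[2])
C[0][:,:]=C[0]; boxes(C,(95,5,235,190))
E
```

```text
px (289, 75, 70, 73) rect [ 610.2 -230.4] [81.  81.2] 14.8 circ 610.4 -230.3 56.3
at [ 0.6339 -0.2962  0.2994] yaw 20.04 tilt [-0.0001  0.0003] w 0.666 t 16.6
rot_z units 0.044
units after rot [ 0.2321 -0.0206 -0.002 ]
units now [ 0.233   0.0009 -0.002 ]
px (109, 15, 108, 165) rect [ 416.2 -288.5] [175.5  92.8] 88.7 circ 416.6 -288.5 98.5
```

The square box is at px (325,111), centre (0.610, -0.230) with yaw 14.8°, 81 mm outside as expected. The tin hangs level.

```bash
python3 -m handwheel '[{"delta_pos":[0,0,0],"delta_rot":[0,0,0.022],"jaw":0.2},{"delta_pos":[0,0,0],"delta_rot":[0,0,0.022],"jaw":0.2},{"delta_pos":[0.06,-0.006,0],"delta_rot":[0,0,0],"jaw":0.2},{"delta_pos":[0.1,-0.008,0],"delta_rot":[0,0,0],"jaw":0.2},{"delta_pos":[0.073,-0.006,0.05],"delta_rot":[0,0,0],"jaw":0.2},{"delta_pos":[0,0,0.1],"delta_rot":[0,0,0],"jaw":0.2},{"delta_pos":[0,0,0.12],"delta_rot":[0,0,0],"jaw":0.2},{"delta_pos":[0,0,0.12],"delta_rot":[0,0,0],"jaw":0.2},{"delta_pos":[0,0,0.12],"delta_rot":[0,0,0],"jaw":0.2},{"delta_pos":[0,0,0.1],"delta_rot":[0,0,0],"jaw":0.2},{"delta_pos":[0,0,0.04],"delta_rot":[0,0,0],"jaw":0.2},{"delta_pos":[0,0,0],"delta_rot":[0,0,0],"jaw":0.2},{"delta_pos":[0,0,0],"delta_rot":[0,0,0],"jaw":0.2},{"delta_pos":[0,0,0],"delta_rot":[0,0,0],"jaw":0.2}]'
python3 - <<'E'
from h import *
to([.6102,-.2304,.0595],14.8)
C=cam("scene"); u,v=w2p(C,[.6102,-.2304,.03])[0].astype(int); cv2.imwrite("pics/s8.png",cv2.resize(C[0][v-60:v+50,u-70:u+70],None,fx=5,fy=5,interpolation=cv2.INTER_CUBIC))
E
```

```text
time: 18.0
eef_pos: [0.6118, -0.2313, 0.1073]
tcp_rot: [0.611, 0.792, 0.001, 0.002]
contact_force: [0.1, -0.6, -1.0]
gripper_width: 0.663
at [ 0.6118 -0.2313  0.1073] yaw 14.72 tilt [ 0.0041 -0.0018] w 0.663 t 18.0
rot_z units -0.0007
units after rot [ 0.0046 -0.005   0.1593]
units now [ 0.0046 -0.005   0.1593]
```

View pics/s8.png

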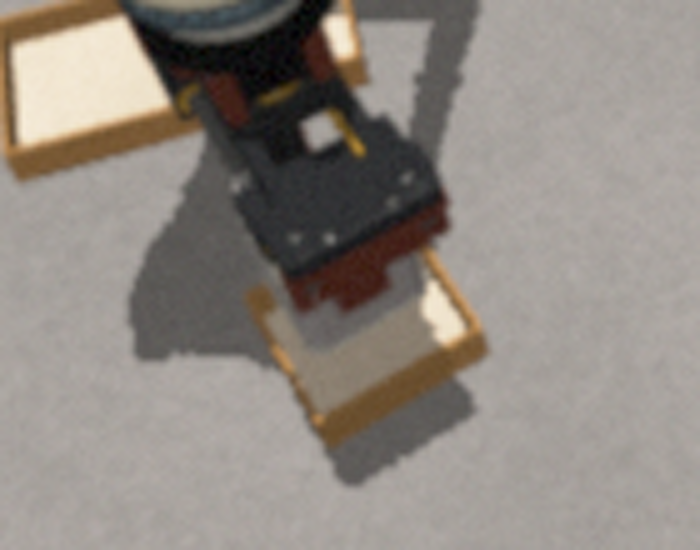

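```bash
python3 -m handwheel '[{"delta_pos":[0.004,-0.004,0.05],"delta_rot":[0,0,0],"jaw":0.2},{"delta_pos":[0,0,0.045],"delta_rot":[0,0,0],"jaw":0.2},{"delta_pos":[0,0,0.03],"delta_rot":[0,0,0],"jaw":0.2},{"delta_pos":[0,0,0.015],"delta_rot":[0,0,0],"jaw":0.2},{"delta_pos":[0,0,0.009],"delta_rot":[0,0,0],"jaw":0.2},{"delta_pos":[0,0,0.004],"delta_rot":[0,0,0],"jaw":0.2},{"delta_pos":[0,0,0],"delta_rot":[0,0,0],"jaw":0.2},{"delta_pos":[0,0,0],"delta_rot":[0,0,0],"jaw":0.2}]'; python3 -m handwheel '[{"delta_pos":[0,0,0.003],"delta_rot":[0,0,0],"jaw":0.2},{"delta_pos":[0,0,0],"delta_rot":[0,0,0],"jaw":0.2}]'
```

```text
time: 18.85
eef_pos: [0.6095, -0.2303, 0.0589]
tcp_rot: [0.611, 0.792, 0.0, 0.0]
contact_force: [-0.6, 0.1, 1.3]
gripper_width: 0.662
time: 19.05
eef_pos: [0.6095, -0.2303, 0.0589]
tcp_rot: [0.611, 0.792, 0.0, 0.001]
contact_force: [-3.3, 0.9, 5.1]
gripper_width: 0.664
```

The tin is on the floor (5 N). I'll release and rise.

```bash
python3 -m handwheel '[{"delta_pos":[0,0,0],"delta_rot":[0,0,0],"jaw":-0.5},{"delta_pos":[0,0,0],"delta_rot":[0,0,0],"jaw":-0.8},{"delta_pos":[0,0,0],"delta_rot":[0,0,0],"jaw":-0.9},{"delta_pos":[0,0,0],"delta_rot":[0,0,0],"jaw":-0.9},{"delta_pos":[0,0,-0.05],"delta_rot":[0,0,0],"jaw":-0.9},{"delta_pos":[0,0,-0.1],"delta_rot":[0,0,0],"jaw":-0.9},{"delta_pos":[0,0,-0.12],"delta_rot":[0,0,0],"jaw":-0.9},{"delta_pos":[0,0,-0.13],"delta_rot":[0,0,0],"jaw":-1},{"delta_pos":[0,0,-0.13],"delta_rot":[0,0,0],"jaw":-1},{"delta_pos":[0,0,-0.13],"delta_rot":[0,0,0],"jaw":-1},{"delta_pos":[0,0,-0.1],"delta_rot":[0,0,0],"jaw":-1},{"delta_pos":[0,0,0],"delta_rot":[0,0,0],"jaw":-1},{"delta_pos":[0,0,0],"delta_rot":[0,0,0],"jaw":-1}]'
python3 - <<'E'
from h import *
to([.4125,.279,.29],20)
C=cam("wrist"); cv2.imwrite("pics/w9.png",C[0]);
C=cam("scene"); u,v=w2p(C,[.6102,-.2304,.03])[0].astype(int); cv2.imwrite("pics/s9.png",cv2.resize(C[0][v-60:v+50,u-70:u+70],None,fx=5,fy=5,interpolation=cv2.INTER_CUBIC))
E
```

```text
time: 20.35
eef_pos: [0.6094, -0.2302, 0.2868]
tcp_rot: [0.611, 0.792, 0.0, 0.001]
contact_force: [-0.8, 0.1, -0.3]
gripper_width: 1.001
at [ 0.6094 -0.2302  0.2868] yaw 14.7 tilt [ 0.0023 -0.001 ] w 1.001 t 20.4
rot_z units -0.0442
units after rot [ 1.8195 -0.0362 -0.0135]
units now [ 1.8083 -0.2042 -0.0138]
```

View pics/s9.png

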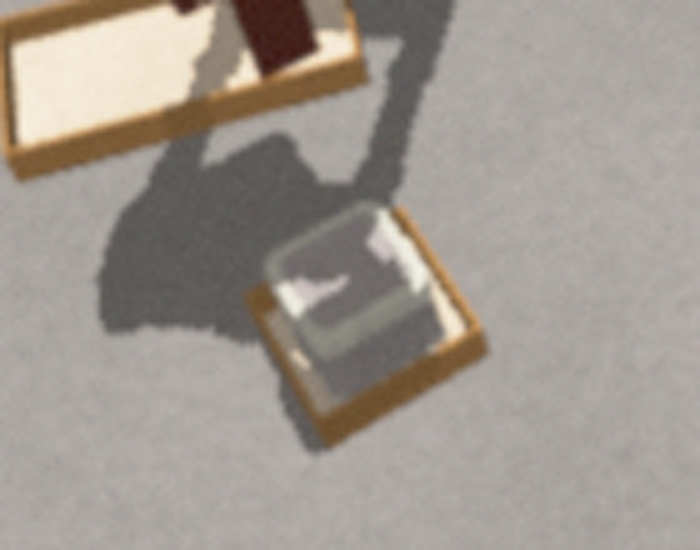

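View pics/w9.png

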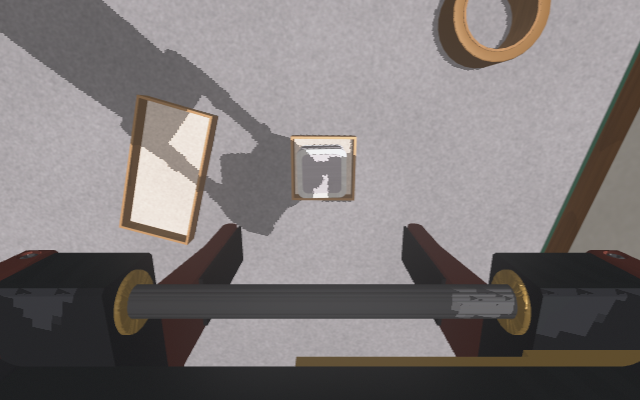

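The square tin sits flat and square in its box, with even gaps all round. Back to the stack for the medium tin.

```bash
python3 -m handwheel '[{"delta_pos":[0,0,0],"delta_rot":[0,0,-0.044],"jaw":-1},{"delta_pos":[0.06,-0.002,0],"delta_rot":[0,0,0],"jaw":-1},{"delta_pos":[0.12,-0.002,0],"delta_rot":[0,0,0],"jaw":-1},{"delta_pos":[0.14,-0.003,0],"delta_rot":[0,0,0],"jaw":-1},{"delta_pos":[0.14,-0.003,0],"delta_rot":[0,0,0],"jaw":-1},{"delta_pos":[0.14,-0.003,0],"delta_rot":[0,0,0],"jaw":-1},{"delta_pos":[0.14,-0.003,0],"delta_rot":[0,0,0],"jaw":-1},{"delta_pos":[0.14,-0.003,0],"delta_rot":[0,0,0],"jaw":-1},{"delta_pos":[0.14,-0.003,0],"delta_rot":[0,0,0],"jaw":-1},{"delta_pos":[0.14,-0.003,0],"delta_rot":[0,0,0],"jaw":-1},{"delta_pos":[0.14,-0.003,0],"delta_rot":[0,0,0],"jaw":-1},{"delta_pos":[0.14,-0.002,0],"delta_rot":[0,0,0],"jaw":-1},{"delta_pos":[0.14,-0.002,0],"delta_rot":[0,0,0],"jaw":-1},{"delta_pos":[0.14,-0.002,0],"delta_rot":[0,0,0],"jaw":-1},{"delta_pos":[0.08,-0.002,0],"delta_rot":[0,0,0],"jaw":-1},{"delta_pos":[0.02,0,0],"delta_rot":[0,0,0],"jaw":-1},{"delta_pos":[0,0,0],"delta_rot":[0,0,0],"jaw":-1},{"delta_pos":[0,0,0],"delta_rot":[0,0,0],"jaw":-1},{"delta_pos":[0,0,0],"delta_rot":[0,0,0],"jaw":-1}]'
python3 - <<'E'
from h import *
to([.402,.312,.10],20)
C=cam("wrist"); cv2.imwrite("pics/w10.png",C[0]); u,v=w2p(C,[.402,.314,.1])[0].astype(int)
a,b=max(u-75,0),max(v-75,0); print(a,b)
cv2.imwrite("pics/w10z.png",cv2.resize(C[0][b:b+150,a:a+150],None,fx=4,fy=4,interpolation=cv2.INTER_CUBIC))
E
```

```text
time: 22.35
eef_pos: [0.413, 0.2782, 0.2851]
tcp_rot: [0.574, 0.819, -0.0, 0.0]
contact_force: [0.0, -1.3, 0.2]
gripper_width: 1.002
at [0.413  0.2782 0.2851] yaw 19.87 tilt [-0.0004 -0.0006] w 1.002 t 22.4
rot_z units -0.001
units after rot [0.1186 0.0042 0.6169]
units now [0.1187 0.004  0.6169]
249 70
```

View pics/w10z.png

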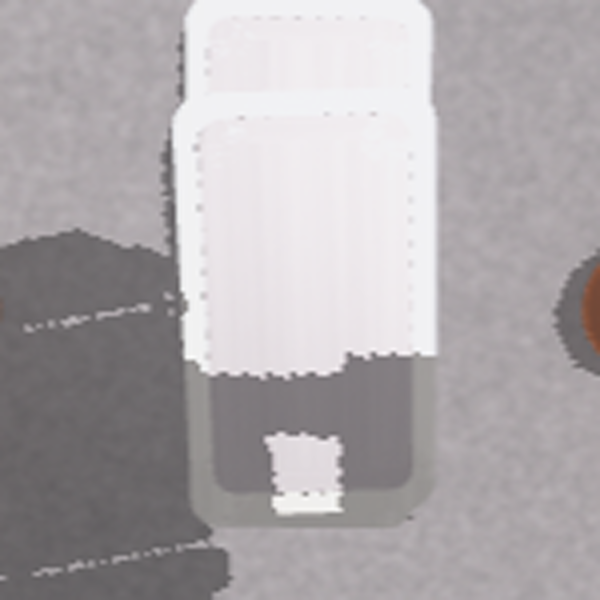

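```bash
python3 - <<'E'
from h import *
C=cam("wrist"); cr=lambda *p:np.array(p)/4+[249,70]
def q(nm,pts,z):
    w=p2w(C,cr(*pts),z)[:,:2]; d=w[1]-w[0]; print(nm,w.mean(0).round(4),np.linalg.norm(d).round(4),np.degrees(np.arctan2(d[1],d[0])).round(1)); return w.mean(0)
a=q("far",[[173,96],[437,92]],.1); b=q("near",[[188,527],[436,525]],.1); c=(a+b)/2; print(c,np.linalg.norm(a-b)); d=a-b; print("yaw",np.degrees(np.arctan2(-d[0],d[1])))
e=q("longfar",[[184,2],[434,0]],.05); print("longc from far",e-0.076*d/np.linalg.norm(d)); print("med from far",a-.053*d/np.linalg.norm(d))
print(w2p(C,np.array([[*(c-0.076*d/np.linalg.norm(d)),.05]])))
to([c[0],c[1],.101],20)
E
```

```text
far [0.386  0.3608] 0.0637 20.7
near [0.4247 0.2599] 0.0651 20.4
[0.40536193 0.31036267] 0.10808463013658845
yaw 21.01559196814151
longfar [0.3781 0.3869] 0.0685 20.3
longc from far [0.40539812 0.31599776]
med from far [0.40498813 0.31133566]
[[326.65500835 207.89658896]]
at [0.413  0.2784 0.2854] yaw 19.87 tilt [ 0.     -0.0002] w 0.997 t 22.4
rot_z units -0.001
units after rot [0.109  0.0124 0.6146]
units now [0.1091 0.0122 0.6146]
```

```bash
python3 -m handwheel '[{"delta_pos":[0.06,0.006,0],"delta_rot":[0,0,-0.007],"jaw":-1},{"delta_pos":[0.05,0.005,0],"delta_rot":[0,0,0],"jaw":-1},{"delta_pos":[0,0,0.1],"delta_rot":[0,0,0],"jaw":-1},{"delta_pos":[0,0,0.1],"delta_rot":[0,0,0],"jaw":-1},{"delta_pos":[0,0,0.1],"delta_rot":[0,0,0],"jaw":-1},{"delta_pos":[0,0,0.1],"delta_rot":[0,0,0],"jaw":-1},{"delta_pos":[0,0,0.08],"delta_rot":[0,0,0],"jaw":-1},{"delta_pos":[0,0,0.08],"delta_rot":[0,0,0],"jaw":-1},{"delta_pos":[0,0,0.04],"delta_rot":[0,0,0],"jaw":-1},{"delta_pos":[0,0,0.011],"delta_rot":[0,0,0],"jaw":-1},{"delta_pos":[0,0,0],"delta_rot":[0,0,0],"jaw":-0.8},{"delta_pos":[0,0,0],"delta_rot":[0,0,0],"jaw":-0.5},{"delta_pos":[0,0,0],"delta_rot":[0,0,0],"jaw":-0.2},{"delta_pos":[0,0,0],"delta_rot":[0,0,0],"jaw":0},{"delta_pos":[0,0,0],"delta_rot":[0,0,0],"jaw":0},{"delta_pos":[0,0,0],"delta_rot":[0,0,0],"jaw":0}]' 25
python3 -c "
from h import *
s=arm.state();print(s['contact_force'],s['gripper_width']*88)
to([.405,.311,.102])"
```

```text
time: 24.05
eef_pos: [0.4047, 0.3118, 0.1035]
tcp_rot: [0.568, 0.823, 0.001, 0.0]
contact_force: [-0.2, -0.0, 5.5]
gripper_width: 0.727
[-1.63510813e-01 -4.29258458e-03  5.48863088e+00] 64.01980922335825
at [0.4047 0.3118 0.1035] yaw 20.82 tilt [0.002  0.0013] w 0.727 t 24.1
units now [-0.0027 -0.0001  0.005 ]
```

```bash
python3 -m handwheel '[{"delta_pos":[0,0,-0.03],"delta_rot":[0,0,0],"jaw":0},{"delta_pos":[0,0,-0.06],"delta_rot":[0,0,0],"jaw":0},{"delta_pos":[0,0,-0.1],"delta_rot":[0,0,0],"jaw":0},{"delta_pos":[0,0,-0.12],"delta_rot":[0,0,0],"jaw":0},{"delta_pos":[0,0,-0.12],"delta_rot":[0,0,0],"jaw":0},{"delta_pos":[0,0,-0.12],"delta_rot":[0,0,0],"jaw":0},{"delta_pos":[0,0,-0.06],"delta_rot":[0,0,0],"jaw":0},{"delta_pos":[0,0,-0.03],"delta_rot":[0,0,0],"jaw":0},{"delta_pos":[0,0,0],"delta_rot":[0,0,0],"jaw":0}]'
python3 -c "
from h import *
to([.638,.124,.30],11.5)"
```

```text
time: 24.95
eef_pos: [0.4043, 0.3115, 0.295]
tcp_rot: [0.568, 0.823, 0.001, 0.0]
contact_force: [1.0, 0.1, -1.5]
gripper_width: 0.727
at [0.4043 0.3115 0.295 ] yaw 20.82 tilt [0.001  0.0007] w 0.727 t 24.9
rot_z units 0.0777
units after rot [-0.7679  0.6388 -0.0162]
units now [-0.8612  0.506  -0.0164]
```

```bash
python3 -m handwheel '[{"delta_pos":[0,0,-0.01],"delta_rot":[0,0,0.026],"jaw":0},{"delta_pos":[0,0,0],"delta_rot":[0,0,0.026],"jaw":0},{"delta_pos":[0,0,0],"delta_rot":[0,0,0.026],"jaw":0},{"delta_pos":[-0.04,0.034,0],"delta_rot":[0,0,0],"jaw":0},{"delta_pos":[-0.08,0.066,0],"delta_rot":[0,0,0],"jaw":0},{"delta_pos":[-0.1,0.084,0],"delta_rot":[0,0,0],"jaw":0},{"delta_pos":[-0.1,0.084,0],"delta_rot":[0,0,0],"jaw":0},{"delta_pos":[-0.1,0.084,0],"delta_rot":[0,0,0],"jaw":0},{"delta_pos":[-0.1,0.084,0],"delta_rot":[0,0,0],"jaw":0},{"delta_pos":[-0.1,0.084,0],"delta_rot":[0,0,0],"jaw":0},{"delta_pos":[-0.1,0.084,0],"delta_rot":[0,0,0],"jaw":0},{"delta_pos":[-0.05,0.034,0],"delta_rot":[0,0,0],"jaw":0},{"delta_pos":[0,0,0],"delta_rot":[0,0,0],"jaw":0},{"delta_pos":[0,0,0],"delta_rot":[0,0,0],"jaw":0},{"delta_pos":[0,0,0],"delta_rot":[0,0,0],"jaw":0}]'
python3 - <<'E'
from h import *
C=cam("wrist"); cv2.imwrite("pics/w11.png",C[0]); print(w2p(C,[.606,.208,.024])); r=boxes(C,(225,30,420,180))
to([r[0][0]/1000,r[0][1]/1000,.12],r[2] if r[2]<45 else r[2]-90)
E
```

```text
time: 26.45
eef_pos: [0.6371, 0.1234, 0.2968]
tcp_rot: [0.633, 0.775, -0.0, -0.0]
contact_force: [0.2, -0.8, -2.0]
gripper_width: 0.725
[[311.38275708  96.1218393 ]]
px (276, 37, 74, 101) rect [606.1 216.5] [ 87.  116.2] 11.9 circ 606.6 216.7 71.9
at [0.637  0.1237 0.2972] yaw 11.55 tilt [-0.0001  0.0002] w 0.725 t 26.5
rot_z units -0.0027
units after rot [ 0.3239 -0.0371  0.5909]
units now [ 0.3237 -0.039   0.5909]
```

View pics/w11.png

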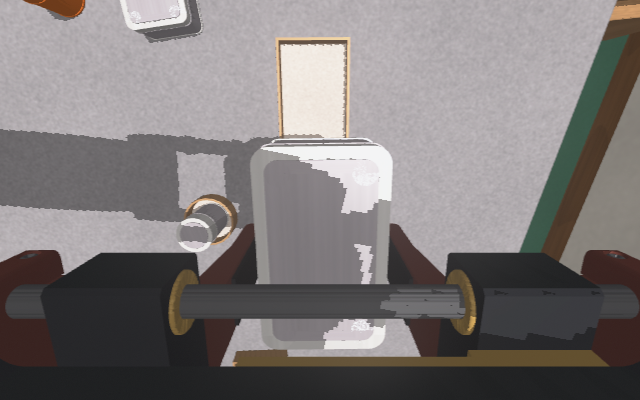

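```bash
python3 -m handwheel '[{"delta_pos":[-0.06,-0.02,0],"delta_rot":[0,0,-0.003],"jaw":0},{"delta_pos":[-0.06,-0.02,0],"delta_rot":[0,0,0],"jaw":0},{"delta_pos":[0,0,0],"delta_rot":[0,0,0],"jaw":0},{"delta_pos":[0,0,0],"delta_rot":[0,0,0],"jaw":0},{"delta_pos":[0,0,0],"delta_rot":[0,0,0],"jaw":0}]'
python3 - <<'E'
from h import *
C=cam("wrist"); cv2.imwrite("pics/w12.png",C[0][:200,200:440]);  r=boxes(C,(225,0,420,137))
to([r[0][0]/1000,r[0][1]/1000,.12],r[2] if r[2]<45 else r[2]-90)
E
```

```text
time: 27.0
eef_pos: [0.633, 0.0858, 0.2973]
tcp_rot: [0.63, 0.776, 0.0, -0.0]
contact_force: [-1.2, 0.0, -0.9]
gripper_width: 0.725
px (285, 3, 76, 116) rect [607.2 210.4] [ 87.2 128.5] 11.9 circ 607.9 210.5 77.1
at [0.6331 0.086  0.2972] yaw 11.85 tilt [0.0001 0.0003] w 0.725 t 27.1
rot_z units 0.0
units after rot [0.4234 0.0009 0.5908]
units now [0.4234 0.0009 0.5908]
```

View pics/w12.png

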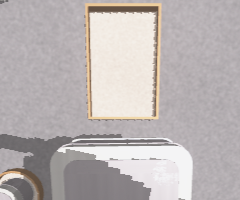

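The medium box is fully seen at px (285–361, 3–119): centre (0.607, 0.210), yaw 11.9°. Moving over it and lowering.

```bash
python3 -m handwheel '[{"delta_pos":[0.05,0,0],"delta_rot":[0,0,0],"jaw":0},{"delta_pos":[0.1,0,0],"delta_rot":[0,0,0],"jaw":0},{"delta_pos":[0.12,0,0],"delta_rot":[0,0,0],"jaw":0},{"delta_pos":[0.1,0.001,0.04],"delta_rot":[0,0,0],"jaw":0},{"delta_pos":[0.056,0,0.08],"delta_rot":[0,0,0],"jaw":0},{"delta_pos":[0,0,0.1],"delta_rot":[0,0,0],"jaw":0},{"delta_pos":[0,0,0.12],"delta_rot":[0,0,0],"jaw":0},{"delta_pos":[0,0,0.12],"delta_rot":[0,0,0],"jaw":0},{"delta_pos":[0,0,0.1],"delta_rot":[0,0,0],"jaw":0},{"delta_pos":[0,0,0.06],"delta_rot":[0,0,0],"jaw":0},{"delta_pos":[0,0,0.02],"delta_rot":[0,0,0],"jaw":0},{"delta_pos":[0,0,0],"delta_rot":[0,0,0],"jaw":0},{"delta_pos":[0,0,0],"delta_rot":[0,0,0],"jaw":0},{"delta_pos":[0,0,0],"delta_rot":[0,0,0],"jaw":0}]'
python3 - <<'E'
from h import *
to([.6072,.2104,.0575],11.9)
C=cam("scene"); u,v=w2p(C,[.6072,.2104,.03])[0].astype(int); cv2.imwrite("pics/s13.png",cv2.resize(C[0][v-60:v+50,u-70:u+70],None,fx=5,fy=5,interpolation=cv2.INTER_CUBIC))
E
```

```text
time: 28.45
eef_pos: [0.608, 0.211, 0.1072]
tcp_rot: [0.63, 0.776, 0.001, 0.001]
contact_force: [-0.1, 1.2, -2.5]
gripper_width: 0.727
at [0.608  0.211  0.1072] yaw 11.83 tilt [0.003  0.0009] w 0.727 t 28.4
rot_z units -0.0006
units after rot [-0.0015 -0.0037  0.1658]
units now [-0.0015 -0.0037  0.1658]
```

View pics/s13.png

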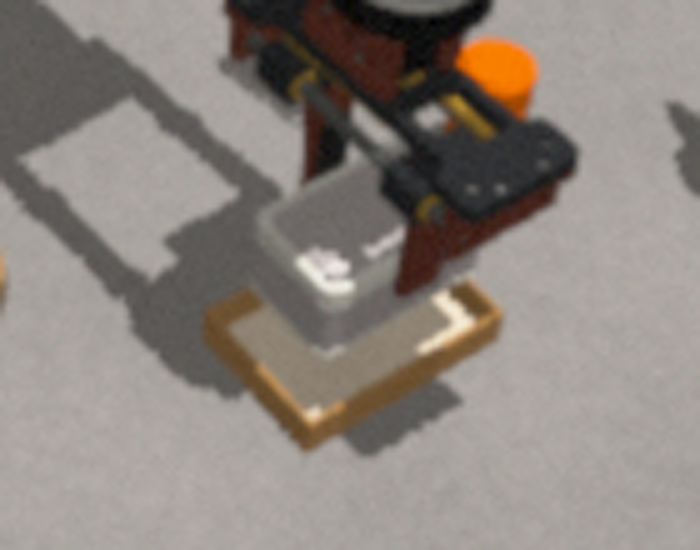

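```bash
python3 -m handwheel '[{"delta_pos":[0,-0.002,0.05],"delta_rot":[0,0,0],"jaw":0},{"delta_pos":[0,0,0.045],"delta_rot":[0,0,0],"jaw":0},{"delta_pos":[0,0,0.03],"delta_rot":[0,0,0],"jaw":0},{"delta_pos":[0,0,0.015],"delta_rot":[0,0,0],"jaw":0},{"delta_pos":[0,0,0.01],"delta_rot":[0,0,0],"jaw":0},{"delta_pos":[0,0,0.007],"delta_rot":[0,0,0],"jaw":0},{"delta_pos":[0,0,0],"delta_rot":[0,0,0],"jaw":0},{"delta_pos":[0,0,0],"delta_rot":[0,0,0],"jaw":0}]'
```

```text
time: 29.3
eef_pos: [0.6069, 0.2105, 0.0585]
tcp_rot: [0.631, 0.776, 0.0, 0.0]
contact_force: [0.3, -0.4, -1.3]
gripper_width: 0.729
```

```bash
python3 -m handwheel '[{"delta_pos":[0,0,0.003],"delta_rot":[0,0,0],"jaw":0},{"delta_pos":[0,0,0.002],"delta_rot":[0,0,0],"jaw":0},{"delta_pos":[0,0,0],"delta_rot":[0,0,0],"jaw":0}]';  python3 -m handwheel '[{"delta_pos":[0,0,0.002],"delta_rot":[0,0,0],"jaw":0},{"delta_pos":[0,0,0],"delta_rot":[0,0,0],"jaw":0}]'
```

```text
time: 29.6
eef_pos: [0.6067, 0.2104, 0.0566]
tcp_rot: [0.631, 0.776, 0.0, 0.0]
contact_force: [-0.5, 0.3, -1.7]
gripper_width: 0.728
time: 29.8
eef_pos: [0.6068, 0.2104, 0.0566]
tcp_rot: [0.631, 0.776, 0.0, 0.0]
contact_force: [-0.7, -0.3, 2.4]
gripper_width: 0.727
```

```bash
python3 -m handwheel '[{"delta_pos":[0,0,0],"delta_rot":[0,0,0],"jaw":-0.7},{"delta_pos":[0,0,0],"delta_rot":[0,0,0],"jaw":-0.9},{"delta_pos":[0,0,0],"delta_rot":[0,0,0],"jaw":-1},{"delta_pos":[0,0,0],"delta_rot":[0,0,0],"jaw":-1},{"delta_pos":[0,0,-0.05],"delta_rot":[0,0,0],"jaw":-1},{"delta_pos":[0,0,-0.1],"delta_rot":[0,0,0],"jaw":-1},{"delta_pos":[0,0,-0.12],"delta_rot":[0,0,0],"jaw":-1},{"delta_pos":[0,0,-0.13],"delta_rot":[0,0,0],"jaw":-1},{"delta_pos":[0,0,-0.13],"delta_rot":[0,0,0],"jaw":-1},{"delta_pos":[0,0,-0.13],"delta_rot":[0,0,0],"jaw":-1},{"delta_pos":[0,0,-0.1],"delta_rot":[0,0,0],"jaw":-1},{"delta_pos":[0,0,0],"delta_rot":[0,0,0],"jaw":-1},{"delta_pos":[0,0,0],"delta_rot":[0,0,0],"jaw":-1}]'
python3 - <<'E'
from h import *
to([.413,.278,.285],20.3)
C=cam("scene"); u,v=w2p(C,[.6072,.2104,.03])[0].astype(int); cv2.imwrite("pics/s14.png",cv2.resize(C[0][v-60:v+50,u-70:u+70],None,fx=5,fy=5,interpolation=cv2.INTER_CUBIC))
E
```

```text
time: 31.1
eef_pos: [0.6069, 0.2104, 0.2853]
tcp_rot: [0.631, 0.776, 0.001, 0.001]
contact_force: [-0.1, 1.4, 0.4]
gripper_width: 1.002
at [0.6069 0.2104 0.2853] yaw 11.82 tilt [0.0024 0.0007] w 1.002 t 31.1
rot_z units -0.0707
units after rot [ 4.354e-01 -5.279e-01 -1.000e-04]
units now [ 3.528e-01 -5.864e-01 -3.000e-04]
```

View pics/s14.png

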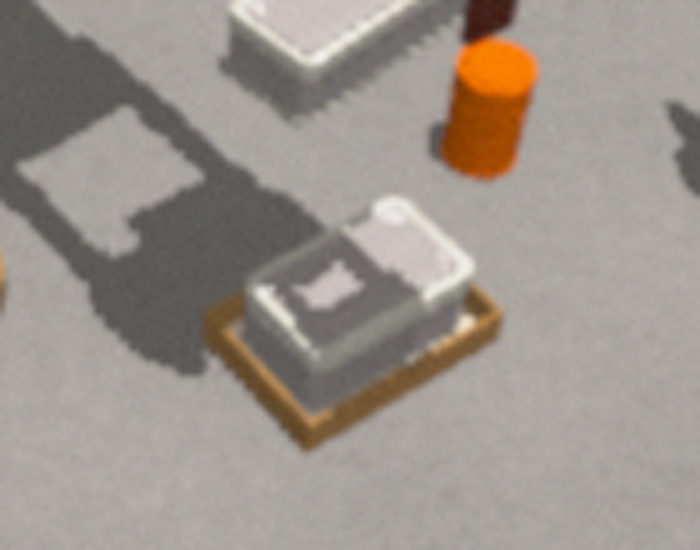

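The medium tin lies flat and centred in its box. Back for the long tin.

```bash
python3 -m handwheel '[{"delta_pos":[0,0,0],"delta_rot":[0,0,-0.035],"jaw":-1},{"delta_pos":[0,0,0],"delta_rot":[0,0,-0.036],"jaw":-1},{"delta_pos":[0.04,-0.05,0],"delta_rot":[0,0,0],"jaw":-1},{"delta_pos":[0.07,-0.085,0],"delta_rot":[0,0,0],"jaw":-1},{"delta_pos":[0.085,-0.1,0],"delta_rot":[0,0,0],"jaw":-1},{"delta_pos":[0.085,-0.1,0],"delta_rot":[0,0,0],"jaw":-1},{"delta_pos":[0.085,-0.1,0],"delta_rot":[0,0,0],"jaw":-1},{"delta_pos":[0.05,-0.07,0],"delta_rot":[0,0,0],"jaw":-1},{"delta_pos":[0.02,-0.023,0],"delta_rot":[0,0,0],"jaw":-1},{"delta_pos":[0,0,0],"delta_rot":[0,0,0],"jaw":-1},{"delta_pos":[0,0,0],"delta_rot":[0,0,0],"jaw":-1},{"delta_pos":[0,0,0],"delta_rot":[0,0,0],"jaw":-1}]'
python3 - <<'E'
from h import *
to([.405,.315,.10],20)
C=cam("wrist"); cv2.imwrite("pics/w15.png",C[0])
cv2.imwrite("pics/w15z.png",cv2.resize(C[0][70:220,249:399],None,fx=4,fy=4,interpolation=cv2.INTER_CUBIC))
E
```

```text
time: 32.35
eef_pos: [0.4137, 0.2772, 0.2831]
tcp_rot: [0.572, 0.82, -0.001, -0.0]
contact_force: [0.3, -0.5, 0.5]
gripper_width: 1.0
at [0.4137 0.2772 0.2831] yaw 20.27 tilt [-0.0011 -0.0009] w 1.0 t 32.4
rot_z units 0.0022
units after rot [0.1285 0.0166 0.6101]
units now [0.1284 0.0172 0.6101]
```

View pics/w15z.png

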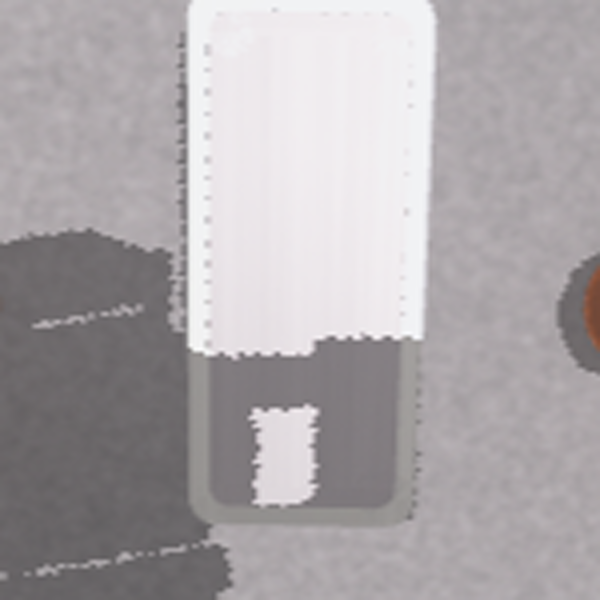

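```bash
python3 - <<'E'
from h import *
C=cam("wrist"); cr=lambda *p:np.array(p)/4+[249,70]
def q(nm,pts,z):
    w=p2w(C,cr(*pts),z)[:,:2]; d=w[1]-w[0]; print(nm,w.mean(0).round(4),np.linalg.norm(d).round(4),np.degrees(np.arctan2(d[1],d[0])).round(1)); return w.mean(0)
a=q("far",[[187,-6],[435,-6]],.05); b=q("near",[[189,524],[413,524]],.05); d=a-b; c=(a+b)/2
print(c,np.linalg.norm(d),"yaw",np.degrees(np.arctan2(-d[0],d[1])))
to([*c,.053],20.4)
E
```

```text
far [0.3778 0.3872] 0.0674 20.3
near [0.4273 0.2461] 0.0676 20.3
[0.4025754  0.31666233] 0.1495056701347921 yaw 19.340186155103705
at [0.4136 0.2773 0.2833] yaw 20.26 tilt [-0.0008 -0.0007] w 0.998 t 32.5
rot_z units -0.0012
units after rot [0.1362 0.012  0.7678]
units now [0.1363 0.0117 0.7678]
```

```bash
python3 -m handwheel '[{"delta_pos":[0.07,0.006,0],"delta_rot":[0,0,0],"jaw":-1},{"delta_pos":[0.066,0.006,0],"delta_rot":[0,0,0],"jaw":-1},{"delta_pos":[0,0,0.1],"delta_rot":[0,0,0],"jaw":-1},{"delta_pos":[0,0,0.12],"delta_rot":[0,0,0],"jaw":-1},{"delta_pos":[0,0,0.12],"delta_rot":[0,0,0],"jaw":-1},{"delta_pos":[0,0,0.12],"delta_rot":[0,0,0],"jaw":-1},{"delta_pos":[0,0,0.1],"delta_rot":[0,0,0],"jaw":-1},{"delta_pos":[0,0,0.08],"delta_rot":[0,0,0],"jaw":-1},{"delta_pos":[0,0,0.08],"delta_rot":[0,0,0],"jaw":-1},{"delta_pos":[0,0,0.04],"delta_rot":[0,0,0],"jaw":-1},{"delta_pos":[0,0,0.008],"delta_rot":[0,0,0],"jaw":-1},{"delta_pos":[0,0,0],"delta_rot":[0,0,0],"jaw":-1},{"delta_pos":[0,0,0],"delta_rot":[0,0,0],"jaw":-0.8},{"delta_pos":[0,0,0],"delta_rot":[0,0,0],"jaw":-0.5},{"delta_pos":[0,0,0],"delta_rot":[0,0,0],"jaw":-0.2},{"delta_pos":[0,0,0],"delta_rot":[0,0,0],"jaw":0},{"delta_pos":[0,0,0],"delta_rot":[0,0,0],"jaw":0},{"delta_pos":[0,0,0],"delta_rot":[0,0,0],"jaw":0}]' 30
python3 -c "
from h import *
s=arm.state();print(s['contact_force'],s['gripper_width']*88)
to([.4025,.3165,.053])"
```

```text
time: 34.25
eef_pos: [0.4025, 0.3175, 0.0547]
tcp_rot: [0.571, 0.821, 0.001, 0.0]
contact_force: [-0.3, 0.5, 6.3]
gripper_width: 0.77
[-0.29507737  0.50529674  6.29637704] 67.73574903930982
at [0.4025 0.3175 0.0547] yaw 20.33 tilt [0.0016 0.0011] w 0.77 t 34.2
units now [-0.0033 -0.0012  0.0055]
```

```bash
python3 -m handwheel '[{"delta_pos":[0,0,-0.03],"delta_rot":[0,0,0],"jaw":0},{"delta_pos":[0,0,-0.06],"delta_rot":[0,0,0],"jaw":0},{"delta_pos":[0,0,-0.1],"delta_rot":[0,0,0],"jaw":0},{"delta_pos":[0,0,-0.12],"delta_rot":[0,0,0],"jaw":0},{"delta_pos":[0,0,-0.12],"delta_rot":[0,0,0],"jaw":0},{"delta_pos":[0,0,-0.12],"delta_rot":[0,0,0],"jaw":0},{"delta_pos":[0,0,-0.12],"delta_rot":[0,0,0.02],"jaw":0},{"delta_pos":[0,0,-0.08],"delta_rot":[0,0,0.03],"jaw":0},{"delta_pos":[0,0,-0.03],"delta_rot":[0,0,0.04],"jaw":0},{"delta_pos":[0,0,0],"delta_rot":[0,0,0.04],"jaw":0},{"delta_pos":[0,0,0],"delta_rot":[0,0,0.03],"jaw":0},{"delta_pos":[0,0,0],"delta_rot":[0,0,0.02],"jaw":0},{"delta_pos":[0,0,0],"delta_rot":[0,0,0],"jaw":0},{"delta_pos":[0,0,0],"delta_rot":[0,0,0],"jaw":0}]'
python3 -c "
from h import *
to([.4162,-.2885,.29],-1.3);to([.414,-.40,.29])"
```

```text
time: 35.65
eef_pos: [0.4018, 0.3171, 0.287]
tcp_rot: [0.714, 0.7, -0.001, -0.0]
contact_force: [-0.3, 0.1, -3.7]
gripper_width: 0.77
at [0.4018 0.3171 0.287 ] yaw -1.19 tilt [-0.0011 -0.0007] w 0.77 t 35.6
rot_z units 0.0009
units after rot [-2.017   0.0938 -0.0085]
units now [-2.0172  0.09   -0.0084]
at [0.4018 0.3171 0.287 ] yaw -1.19 tilt [-0.0011 -0.0007] w 0.77 t 35.6
units now [-2.3889  0.0905 -0.0082]
```

```bash
python3 -m handwheel '[{"delta_pos":[-0.04,0.005,-0.008],"delta_rot":[0,0,0],"jaw":0},{"delta_pos":[-0.09,0.005,0],"delta_rot":[0,0,0],"jaw":0},{"delta_pos":[-0.13,0.005,0],"delta_rot":[0,0,0],"jaw":0},{"delta_pos":[-0.14,0.005,0],"delta_rot":[0,0,0],"jaw":0},{"delta_pos":[-0.14,0.005,0],"delta_rot":[0,0,0],"jaw":0},{"delta_pos":[-0.14,0.005,0],"delta_rot":[0,0,0],"jaw":0},{"delta_pos":[-0.14,0.005,0],"delta_rot":[0,0,0],"jaw":0},{"delta_pos":[-0.14,0.005,0],"delta_rot":[0,0,0],"jaw":0},{"delta_pos":[-0.14,0.005,0],"delta_rot":[0,0,0],"jaw":0},{"delta_pos":[-0.14,0.005,0],"delta_rot":[0,0,0],"jaw":0},{"delta_pos":[-0.14,0.005,0],"delta_rot":[0,0,0],"jaw":0},{"delta_pos":[-0.14,0.005,0],"delta_rot":[0,0,0],"jaw":0},{"delta_pos":[-0.14,0.005,0],"delta_rot":[0,0,0],"jaw":0},{"delta_pos":[-0.14,0.005,0],"delta_rot":[0,0,0],"jaw":0},{"delta_pos":[-0.14,0.005,0],"delta_rot":[0,0,0],"jaw":0},{"delta_pos":[-0.14,0.005,0],"delta_rot":[0,0,0],"jaw":0},{"delta_pos":[-0.14,0.005,0],"delta_rot":[0,0,0],"jaw":0},{"delta_pos":[-0.11,0.005,0],"delta_rot":[0,0,0],"jaw":0},{"delta_pos":[-0.06,0,0],"delta_rot":[0,0,0],"jaw":0},{"delta_pos":[0,0,0],"delta_rot":[0,0,0],"jaw":0}]'
python3 -m handwheel '[{"delta_pos":[0,0,0],"delta_rot":[0,0,0],"jaw":0},{"delta_pos":[0,0,0],"delta_rot":[0,0,0],"jaw":0}]'
python3 - <<'E'
from h import *
C=cam("wrist"); cv2.imwrite("pics/w16.png",C[0]); print(w2p(C,[.4162,-.2885,.024])); r=boxes(C,(225,0,420,170))
to([r[0][0]/1000,r[0][1]/1000,.12],r[2] if r[2]<45 else r[2]-90)
to([.4162,-.2885,.12],-1.3)
E
```

```text
time: 37.65
eef_pos: [0.4117, -0.4026, 0.2889]
tcp_rot: [0.716, 0.698, -0.0, -0.001]
contact_force: [0.1, -0.0, -3.5]
gripper_width: 0.774
time: 37.85
eef_pos: [0.413, -0.3994, 0.2904]
tcp_rot: [0.715, 0.7, 0.0, 0.0]
contact_force: [-0.1, -1.4, -2.0]
gripper_width: 0.772
[[322.692439    76.42718361]]
px (282, 0, 6, 93) rect [ 372.1 -255.8] [98.8  4. ] 88.7 circ 372.4 -255.9 49.4
at [ 0.4132 -0.3993  0.2905] yaw -1.2 tilt [ 0.0006 -0.0003] w 0.771 t 37.9
rot_z units 0.0013
units after rot [ 0.475  -0.1486  0.5682]
units now [ 0.4754 -0.1474  0.5682]
at [ 0.4132 -0.3993  0.2905] yaw -1.2 tilt [ 0.0006 -0.0003] w 0.771 t 37.9
rot_z units 0.0009
units after rot [0.3697 0.0013 0.5684]
units now [0.3697 0.002  0.5684]
```

View pics/w16.png

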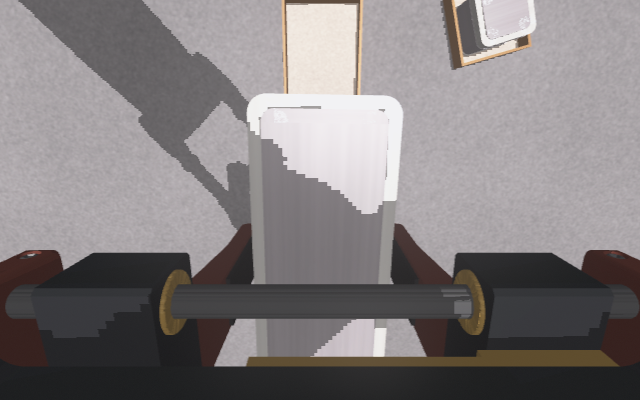

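The box sides at px x=282 and 361 put its centre line at 321, agreeing with the earlier full sighting at (0.416, -0.2885). Moving over it.

```bash
python3 -m handwheel '[{"delta_pos":[0.05,0.001,0],"delta_rot":[0,0,0],"jaw":0},{"delta_pos":[0.1,0.001,0],"delta_rot":[0,0,0],"jaw":0},{"delta_pos":[0.1,0,0],"delta_rot":[0,0,0],"jaw":0},{"delta_pos":[0.08,0,0.04],"delta_rot":[0,0,0],"jaw":0},{"delta_pos":[0.04,0,0.08],"delta_rot":[0,0,0],"jaw":0},{"delta_pos":[0,0,0.1],"delta_rot":[0,0,0],"jaw":0},{"delta_pos":[0,0,0.12],"delta_rot":[0,0,0],"jaw":0},{"delta_pos":[0,0,0.1],"delta_rot":[0,0,0],"jaw":0},{"delta_pos":[0,0,0.1],"delta_rot":[0,0,0],"jaw":0},{"delta_pos":[0,0,0.05],"delta_rot":[0,0,0],"jaw":0},{"delta_pos":[0,0,0.02],"delta_rot":[0,0,0],"jaw":0},{"delta_pos":[0,0,0],"delta_rot":[0,0,0],"jaw":0},{"delta_pos":[0,0,0],"delta_rot":[0,0,0],"jaw":0},{"delta_pos":[0,0,0],"delta_rot":[0,0,0],"jaw":0}]'
python3 - <<'E'
from h import *
to([.4162,-.2885,.0587],-1.3)
C=cam("scene"); u,v=w2p(C,[.4162,-.2885,.03])[0].astype(int); cv2.imwrite("pics/s17.png",cv2.resize(C[0][v-60:v+50,u-70:u+70],None,fx=5,fy=5,interpolation=cv2.INTER_CUBIC))
E
```

```text
time: 39.3
eef_pos: [0.4169, -0.2898, 0.1089]
tcp_rot: [0.715, 0.699, 0.0, 0.001]
contact_force: [0.1, -0.1, -2.9]
gripper_width: 0.773
at [ 0.4169 -0.2898  0.1089] yaw -1.27 tilt [ 0.0024 -0.0018] w 0.773 t 39.3
rot_z units 0.0003
units after rot [ 0.0045 -0.003   0.1672]
units now [ 0.0045 -0.003   0.1672]
```

View pics/s17.png

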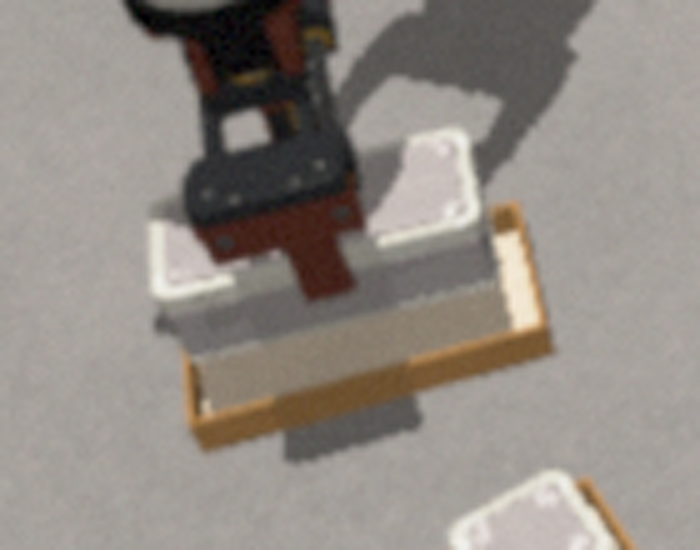

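```bash
python3 - <<'E'
from h import *
C=cam("scene"); o=w2p(C,[.4162,-.2885,.03])[0].astype(int)-[70,60]
s=arm.state()["eef_pos"]; a=np.radians(-1.3); ux=np.array([-np.sin(a),np.cos(a)]); uy=np.array([np.cos(a),np.sin(a)])
for dx in(-76,76):
  for z in (-54.7,-4.7):
    p=s[:2]+ux*dx/1e3+uy*.034; print(dx,z,(w2p(C,[*p,s[2]+z/1e3])[0]-o)*5)
for dx in(-88,88):
    p=np.array([.4162,-.2885])+ux*dx/1e3+uy*.046; print("box",dx,(w2p(C,[*p,.024])[0]-o)*5,(w2p(C,[*p,0])[0]-o)*5)
E
```

```text
-76 -54.7 [184.44198646 367.68719948]
-76 -4.7 [149.57747134 303.72228265]
76 -54.7 [500.00637332 281.85160318]
76 -4.7 [478.16000371 217.20359907]
box -88 [182.31866864 427.68871973] [198.01287143 455.3790391 ]
box 88 [541.70638739 327.39403219] [550.79598019 355.579995  ]
```

Projected tin and box corners match the picture to about 1–2 mm. Lowering.

```bash
python3 -m handwheel '[{"delta_pos":[0.005,-0.001,0.05],"delta_rot":[0,0,0],"jaw":0},{"delta_pos":[0.002,0,0.045],"delta_rot":[0,0,0],"jaw":0},{"delta_pos":[0,0,0.03],"delta_rot":[0,0,0],"jaw":0},{"delta_pos":[0,0,0.018],"delta_rot":[0,0,0],"jaw":0},{"delta_pos":[0,0,0.012],"delta_rot":[0,0,0],"jaw":0},{"delta_pos":[0,0,0.006],"delta_rot":[0,0,0],"jaw":0},{"delta_pos":[0,0,0],"delta_rot":[0,0,0],"jaw":0},{"delta_pos":[0,0,0],"delta_rot":[0,0,0],"jaw":0}]'
```

```text
time: 40.2
eef_pos: [0.4162, -0.2874, 0.0591]
tcp_rot: [0.715, 0.699, 0.0, 0.0]
contact_force: [-0.3, -0.4, -2.3]
gripper_width: 0.773
```

```bash
python3 -m handwheel '[{"delta_pos":[0,0,0.003],"delta_rot":[0,0,0],"jaw":0},{"delta_pos":[0,0,0.001],"delta_rot":[0,0,0],"jaw":0},{"delta_pos":[0,0,0],"delta_rot":[0,0,0],"jaw":0}]'; python3 -m handwheel '[{"delta_pos":[0,0,0.002],"delta_rot":[0,0,0],"jaw":0},{"delta_pos":[0,0,0],"delta_rot":[0,0,0],"jaw":0}]'
```

```text
time: 40.5
eef_pos: [0.4161, -0.2873, 0.0577]
tcp_rot: [0.715, 0.699, 0.0, 0.0]
contact_force: [0.5, 0.5, -2.3]
gripper_width: 0.775
time: 40.7
eef_pos: [0.4161, -0.2873, 0.0577]
tcp_rot: [0.715, 0.699, 0.0, 0.0]
contact_force: [-2.1, 0.9, 3.1]
gripper_width: 0.772
```

The tin is on the floor. Release and rise.

```bash
python3 -m handwheel '[{"delta_pos":[0,0,0],"delta_rot":[0,0,0],"jaw":-0.7},{"delta_pos":[0,0,0],"delta_rot":[0,0,0],"jaw":-0.9},{"delta_pos":[0,0,0],"delta_rot":[0,0,0],"jaw":-1},{"delta_pos":[0,0,0],"delta_rot":[0,0,0],"jaw":-1},{"delta_pos":[0,0,-0.05],"delta_rot":[0,0,0],"jaw":-1},{"delta_pos":[0,0,-0.1],"delta_rot":[0,0,0],"jaw":-1},{"delta_pos":[0,0,-0.12],"delta_rot":[0,0,0],"jaw":-1},{"delta_pos":[0,0,-0.13],"delta_rot":[0,0,0],"jaw":-1},{"delta_pos":[0,0,-0.13],"delta_rot":[0,0,0],"jaw":-1},{"delta_pos":[0,0,-0.13],"delta_rot":[0,0,0],"jaw":-1},{"delta_pos":[0,0,-0.13],"delta_rot":[0,0,0],"jaw":-1},{"delta_pos":[-0.05,0,-0.1],"delta_rot":[0,0,0],"jaw":-1},{"delta_pos":[-0.1,0,0],"delta_rot":[0,0,0],"jaw":-1},{"delta_pos":[-0.05,0,0],"delta_rot":[0,0,0],"jaw":-1},{"delta_pos":[0,0,0],"delta_rot":[0,0,0],"jaw":-1},{"delta_pos":[0,0,0],"delta_rot":[0,0,0],"jaw":-1},{"delta_pos":[0,0,0],"delta_rot":[0,0,0],"jaw":-1}]'
python3 - <<'E'
from h import *
C=cam("scene"); cv2.imwrite("pics/s18.png",cv2.resize(C[0][100:350,110:500],None,fx=2,fy=2,interpolation=cv2.INTER_CUBIC))
C=cam("wrist"); cv2.imwrite("pics/w18.png",C[0])
print(arm.state()["time"])
E
```

```text
time: 42.4
eef_pos: [0.4146, -0.3462, 0.3233]
tcp_rot: [0.715, 0.699, 0.0, -0.001]
contact_force: [-0.8, 0.1, 0.9]
gripper_width: 0.999
42.5
```

View pics/s18.png

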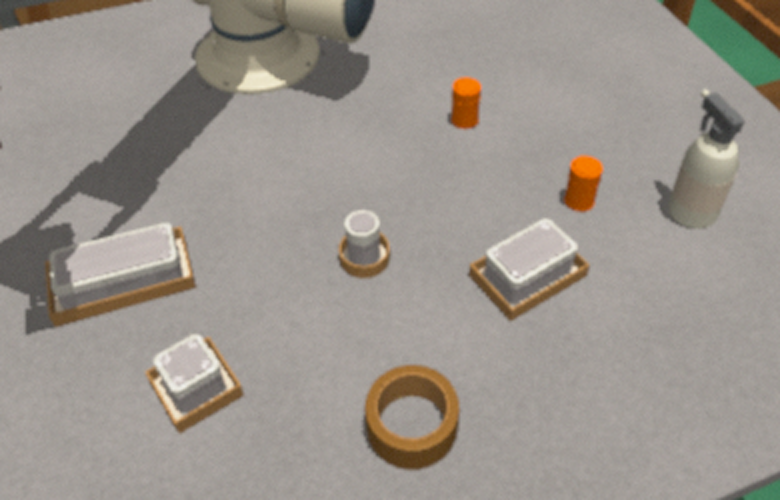

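View pics/w18.png

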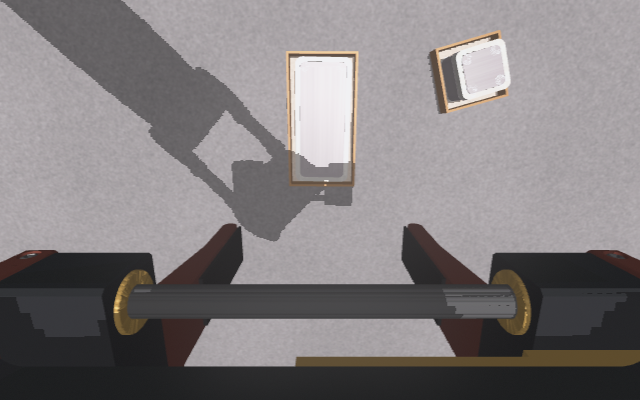

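All four tins sit flat in their boxes; the tape roll (413,415), the spray bottle and both orange look-alikes are where they were. The inner walls leave at most 9 mm of play, so a tin on the floor is within the 12 mm limit. Handing in.

```bash
python3 -c "
from plant import arm
print(arm.sign_off())"
```

```text
the job is handed in; nothing more can be done
None
```

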